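# Pack the analyser's alignment kit and log the tally

## Task

Pack the analyser's alignment kit: press every metal gauge on the bench fully home into the foam cutout of its own shape, and lay the dropper bottle on its side in the two saddles of the cradle, its body centred on them. Then, when all that is done, turn the tally dial clockwise one click for each gauge you packed, leaving it at that click. Let go of everything and leave the beaker, the cuvette box and the orange vial where they stand.

Things in the scene. Friction and masses are not known exactly. Their poses are not given: they have to be found in the camera images.
- grip_L (a point): Gauge, loose, always there, 44 mm tall: aluminium body 56 x 44 x 20 mm shaped as L (56 x 22 arm along x on the -y side, 22 x 22 arm from its -x end to +y), red handle, its axis 4 mm to -x and 8 to -y of the outline's middle. Handle: bar on top, 28 mm along x, 12 thick in y (pinch it), 24 tall. Point: on the handle's axis, 22 mm above the underside, 2 mm above the body's top
- grip_T (a point): Gauge, loose, may be absent, 44 mm tall: aluminium body 56 x 44 x 20 mm shaped as T (20 x 44 cross bar at the +x end, 36 x 20 stem to -x), blue handle, its axis 4 mm to +x of the outline's middle. Handle: bar on top, 28 mm along x, 12 thick in y (pinch it), 24 tall. Point: on the handle's axis, 22 mm above the underside, 2 mm above the body's top
- grip_U (a point): Gauge, loose, may be absent, 44 mm tall: aluminium body 56 x 44 x 20 mm shaped as U fork (28 x 44 web at the -x end, two prongs 28 x 14 to +x), green handle, its axis 13 mm to -x of the outline's middle. Handle: bar on top, 28 mm along x, 12 thick in y (pinch it), 24 tall. Point: on the handle's axis, 22 mm above the underside, 2 mm above the body's top
- grip_Z (a point): Gauge, loose, may be absent, 44 mm tall: aluminium body 56 x 44 x 20 mm shaped as Z (two 36 x 28 blocks, one to -x -y, one to +x +y), yellow handle in the outline's middle. Handle: bar on top, 28 mm along x, 12 thick in y (pinch it), 24 tall. Point: on the handle's axis, 22 mm above the underside, 2 mm above the body's top
- slot_L (a point): L-shaped cutout, near left in the foam as the robot sees it: the point where grip_L is when that gauge is fully home, x axes the same way, z up
- slot_T (a point): T-shaped cutout, far left in the foam as the robot sees it: the point where grip_T is when that gauge is fully home, x axes the same way, z up
- slot_U (a point): U-shaped cutout, near right in the foam as the robot sees it: the point where grip_U is when that gauge is fully home, x axes the same way, z up
- slot_Z (a point): Z-shaped cutout, far right in the foam as the robot sees it: the point where grip_Z is when that gauge is fully home, x axes the same way, z up
- kit: Black foam insert in a grey tray, fixed; origin in the middle of its underside. 140 x 158 mm, top 24 mm up, orange cutout floors 8 mm up; cutouts 2 mm wider than the gauge all round. Foam tongues in facing walls of each stop a loosely placed gauge about 12 mm too high; a push of 5 to 12 N sends it home, where it stays, body 4 mm proud of the foam
- bottle_mid (a point): White dropper bottle, loose, 70 g, standing upright: round body 34 mm across and 64 mm tall, nozzle on top, 95 mm in all. This point is the middle of the body, on its axis, 32 mm above its underside; z points to the nozzle
- cradle_mid (a point): Cradle, fixed: two blue V saddles (8 mm thick, 35 mm wide, tops 35 mm above the bench) 44 mm apart along x on a grey foot 70 x 44 x 8 mm. This point, 45 mm above the bench, is where the middle of the bottle's body is when it lies in both saddles, its axis along x (nozzle to either end)
- dial_grip (a point): Tally dial's grip: upright grey bar 46 mm long along x, 14 thick (pinch it), 24 tall, on a fixed white block 78 x 78 mm. Point: on the turning axis, 41 mm above the bench, 12 mm below the bar's top and 12 above the disc under the bar. An orange line marks the bar's +x end
- dial (a joint): Angle of the tally dial, rad: 0 at the start (orange mark at the orange tick), growing clockwise as seen from above; click stops every 30 degrees (0.5236 rad), white ticks for 1 to 6; about 0.05 N m moves it to the next stop, and it settles in the nearest one when let go. It can turn back
- beaker_mid (a point): Glass beaker, a bystander, 52 mm across, 66 mm tall; its centre
- box_mid (a point): Small card cuvette box, a bystander, 44 x 60 x 36 mm; its centre
- vial_mid (a point): Vial with orange cap, a bystander, 22 mm across, 41 mm tall; its centre
Not all that is in view belongs to the job. Leave any pink or yellow look-alike of the part that bears bottle_mid alone.

How it is judged:
By the outcome, as a careful person would: the job done as asked, in the order asked, and still so for the second after the job is handed in, with the robot touching nothing.
Of gauge_T, gauge_U, gauge_Z only 2 to 3 are there at a start; the rules pass over those that are not, and their reading is None.
At some moment in a run one of gauge_L, gauge_T, gauge_U, gauge_Z may be knocked a few centimetres aside while the robot is not near it.
It also fails if it takes over 210 s, if anything falls off the work surface, if the arm or the gripper's body presses on something with over 40 N, if the wrist force passes 120 N, or if a joint passes its speed limit or range.

## Robot

A 6-joint arm with a two-finger parallel gripper is mounted at the origin on a cart in front of the work surface, level with it; the furniture and walls round the work are solid. World frame = base frame: x ahead of the robot, y to its left, z up, the work surface at z = 0. Lengths are in mm, angles in rad, forces in N, time in s.
With the tool pointing down it reaches from about 325 to 750 mm from the base axis. Payload 7.6 kg.
Tool frame: the origin (TCP) lies at the very end of the fingers, on their centre line; the grasp point (between the pads) lies manip.grip_point_offset behind it (manip.grip_point_offset is the distance from the TCP to the grasp point, in mm); z points along the fingers, y is the direction in which the jaws open and shut (so a half turn about z gives the same grasp; the last joint's range is limited). The gripper opens to 85 mm and grips with 20 to 120 N. Pads are 22 mm wide; open, the fingers measure 114 mm over their backs; the gripper's body (76 mm by 85 mm) begins 54 mm behind the grasp point. The pads swing forward as they close: fully open they stand 13 mm farther back than shut.
Start: joints at [-1.173, 0.052, 1.401, -0, 1.689, -0.07], TCP at [236.761, -468.604, 231.323] pointing down, gripper open.
Joint ranges: [-2.9, 2.9], [-0.91, 2.17], [0.12, 2.37], [-1.06, 4.2], [0.26, 2.73], [-2.93, 2.93]. Speed limits (rad/s): [2.57, 2.57, 3.01, 3.14, 3.14, 3.14].

## Interface

Orientations are given as a rotation vector (axis times angle).
In Python, from station import manip gives the robot as it stands.
- The arm moves only by the tool drive_tool, never from a script. Its argument "commands" is a list of rows, each a list of 6 numbers: the shift along the tool's x, y, z in m, then the turn, a rotation vector about the tool's x, y, z in rad. In form: [[tx, ty, tz, ax, ay, az], ...]. A call has 1 to 20 rows; each row is the pose to reach, as a shift and turn from the pose commanded when the call began, along the tool's axes at that moment; what a row does not reach only later rows make up. A row lasts 1/8 s, in which the tool goes at most 62.5 mm and 10.7 degrees, less where a joint would pass 70% of its speed; a pose out of reach is approached as far as the arm can. A call with a gripper value outside its range is refused whole. "fingers" is the opening, from 0 (shut) to 1 (fully open), set as the call begins (left out, the last holds). The fingers move at their own pace and stop on an object; the grip force is fixed at half the most. Time passes only in rows, so rows that repeat a pose let the fingers close. It gives the time, the measured TCP pose, the force and the opening at its end, in the units of the state.
- manip.sense(): the state, without advancing time (a new reading comes with each control period).
- manip.snapshot(name): name is "side" or "top"; returns a dict with "frame" (420x560x3 uint8, red, green, blue), "intrinsics" (3x3 intrinsics, pixels), "origin" and "attitude" of the camera in the world. Camera axes: x right, y up, looking along -z (the intrinsics and any distortion apply to the point x, -y, -z); pixel columns grow to the right and rows downward; lengths in mm; the calibration is good to about 2 mm. A picture is of the moment at which its call begins. There is no depth.
- manip.hand_in(): hands the job in, once; it reports no verdict.
The state is a dict: "t": time; "joint_positions": joint angles; "qd": joint speeds; "effort": joint torques, N m; "tool_pos": TCP position; "orientation": TCP orientation; "force": force on the tool from outside, world axes, zero at the start; "ft_torque": the same for the moment, N m; "width": finger opening in mm.
Only numpy, scipy, OpenCV 4.12 (cv2) and the standard library are available. Lean on these libraries where they do the work, as an engineer would, in place of code of your own. Each camera call takes 0.05 s, during which the arm holds its last target. There are 200 camera calls.

## Working session

There is one attempt and no reset: what is moved stays moved. The work goes in short steps, Python scripts to look and compute and a tool call to move; the robot and the scene stay as the last step left them, time stands still between calls to the robot, and variables do not carry over. Pictures are saved under pics/ and viewed, about 12 in all and at most 16, crops included, and the job is handed in when it is done.

Besides the shell and the picture viewer there is one more tool, called in YAML: its name, and indented under it one key for each argument. drive_tool: Moves the arm, as the interface text tells. Its arguments: {"type":"object","properties":{"commands":{"type":"array"},"fingers":{"type":"number"}},"required":["commands"]}

```bash
mkdir -p pics; ls; python3 - <<'E'
from station import manip
import cv2
print(manip.grip_point_offset, manip.sense())
for n in("top","side"):
    s=manip.snapshot(n); cv2.imwrite(f"pics/{n}0.png",s["frame"][:,:,::-1])
    print(n,s["intrinsics"],s["origin"],s["attitude"],[k for k in s])
E
```

```text
pics
18.700000000000003 {'t': 0.0, 'joint_positions': array([-1.17329918e+00,  5.28421545e-02,  1.40174865e+00,  1.99101304e-05,
        1.68858763e+00, -7.03184743e-02]), 'qd': array([-0.00147302,  0.00045432,  0.0003936 , -0.0014552 ,  0.00068597,
        0.00166551]), 'effort': array([ 8.84286965e-04, -3.81668508e+01, -3.60180473e+01, -1.98611662e-05,
        6.23431508e-03, -1.68553248e-05]), 'tool_pos': array([ 236.64105591, -468.30203304,  230.45752558]), 'orientation': array([-3.05451502e+00, -7.27800628e-01,  3.74841563e-04]), 'force': array([-0.73235248,  0.54356819,  0.02921563]), 'ft_torque': array([-0.0221763 ,  0.02378304, -0.00649617]), 'width': 85.29342789920292}
top [[403.80511993   0.         286.40365905]
 [  0.         403.80511993 208.12211405]
 [  0.           0.           1.        ]] [ 346.88276814   35.72754367 1068.6909586 ] [ 0.1133817  -0.13552855 -1.57813346] ['frame', 'intrinsics', 'origin', 'attitude']
side [[389.08520873   0.         282.02914041]
 [  0.         389.08520873 214.38327948]
 [  0.           0.           1.        ]] [ 451.1036051  -963.9478066   492.14833896] [ 1.1788973  -0.02650755 -0.0556616 ] ['frame', 'intrinsics', 'origin', 'attitude']
```

```bash
python3 - <<'E'
import cv2
a=cv2.imread("pics/top0.png")
cv2.imwrite("pics/top0b.png",cv2.resize(a,(800,600),interpolation=cv2.INTER_CUBIC))
E
```

```text
(no output)
```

View pics/top0b.png

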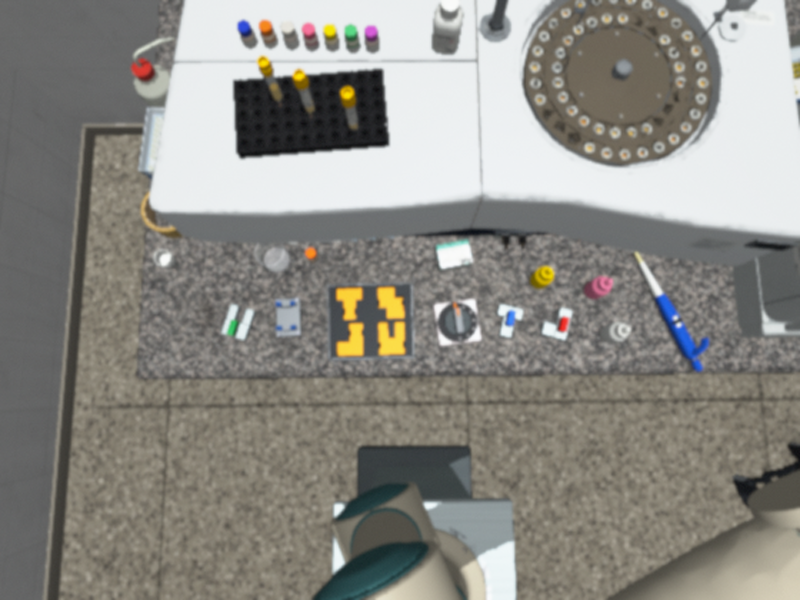

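View pics/side0.png

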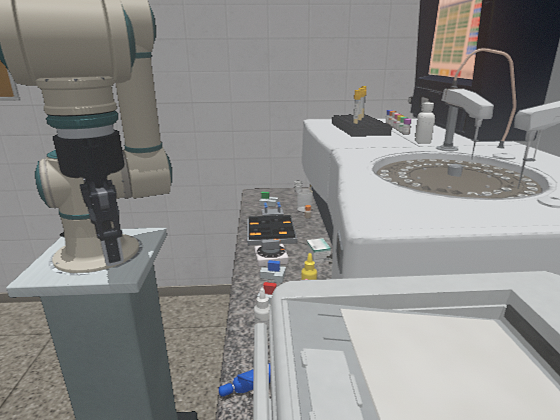

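The top view shows L (red, ~565,323 in the upscaled picture), T (blue, ~510,318), U (green, ~235,322), the kit (370,320), dial (458,322), cradle (288,317) and white bottle (620,331). There's no Z. The side view agrees with this. I'll zoom in next.

```bash
cat > h.py <<'E'
import numpy as np, cv2
from scipy.spatial.transform import Rotation as R
from station import manip
def snap(n,save=None):
    s=manip.snapshot(n)
    if save: cv2.imwrite(f"pics/{save}.png",s["frame"][:,:,::-1])
    return s
def ray(s,u,v):
    K=s["intrinsics"]; d=np.array([(u-K[0,2])/K[0,0],-(v-K[1,2])/K[1,1],-1.])
    return R.from_rotvec(s["attitude"]).apply(d)
def world(s,u,v,z):
    d=ray(s,u,v); o=np.array(s["origin"]); return o+d*(z-o[2])/d[2]
def pix(s,p):
    c=R.from_rotvec(s["attitude"]).inv().apply(np.array(p)-s["origin"]); K=s["intrinsics"]
    return K[0,0]*c[0]/-c[2]+K[0,2], K[1,1]*c[1]/c[2]+K[1,2]
def ortho(s,x0,x1,y0,y1,z,k=4):
    # rectified: image up=+x, left=+y, k px per mm
    w,h=int((y1-y0)*k),int((x1-x0)*k)
    P=[(x1,y1),(x1,y0),(x0,y0),(x0,y1)]
    src=np.float32([pix(s,(x,y,z)) for x,y in P]); dst=np.float32([(0,0),(w,0),(w,h),(0,h)])
    return cv2.warpPerspective(s["frame"],cv2.getPerspectiveTransform(src,dst),(w,h),flags=cv2.INTER_CUBIC)
E
python3 - <<'E'
from h import *
s=snap("top"); 
for n,p in dict(kit=(370,320),cradle=(288,317),U=(237,322),dial=(458,322),T=(510,318),L=(560,323),bot=(620,331),jar=(163,258),beaker=(277,260),vial=(310,253),box=(455,255),edge=(300,377),wall=(300,238)).items():
    print(n,world(s,p[0]*.7,p[1]*.7,0).round())
np.save("pics/s.npy",s,allow_pickle=True)
A=ortho(s,320,620,30,430,20,2);B=ortho(s,320,620,-370,30,20,2)
for n,a in(("A",A),("B",B)): cv2.imwrite(f"pics/o{n}.png",a[:,:,::-1])
E
```

```text
kit [475.  93.   0.]
cradle [483. 246.   0.]
U [474. 340.   0.]
dial [470. -71.   0.]
T [ 476. -169.    0.]
L [ 466. -262.    0.]
bot [ 450. -373.    0.]
jar [597. 483.   0.]
beaker [591. 269.   0.]
vial [604. 207.   0.]
box [598. -69.   0.]
edge [372. 221.   0.]
wall [634. 226.   0.]
```

View pics/oA.png

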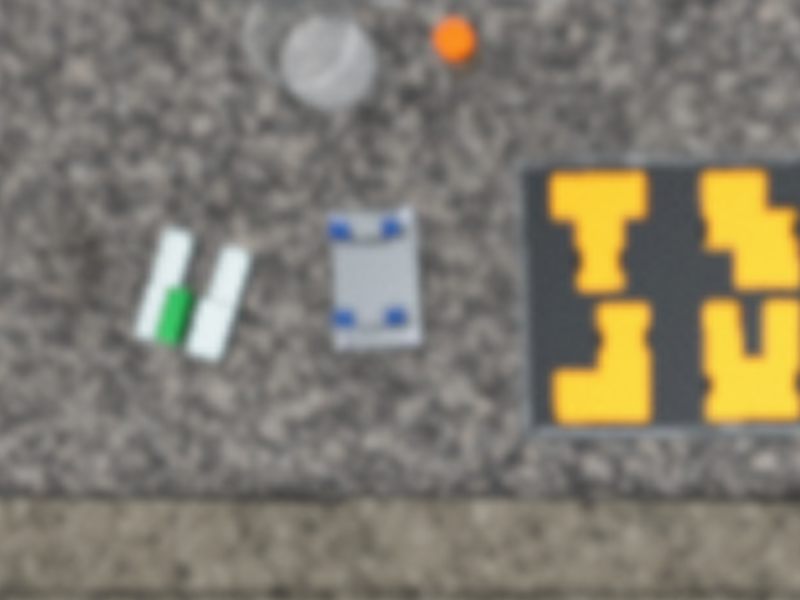

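View pics/oB.png

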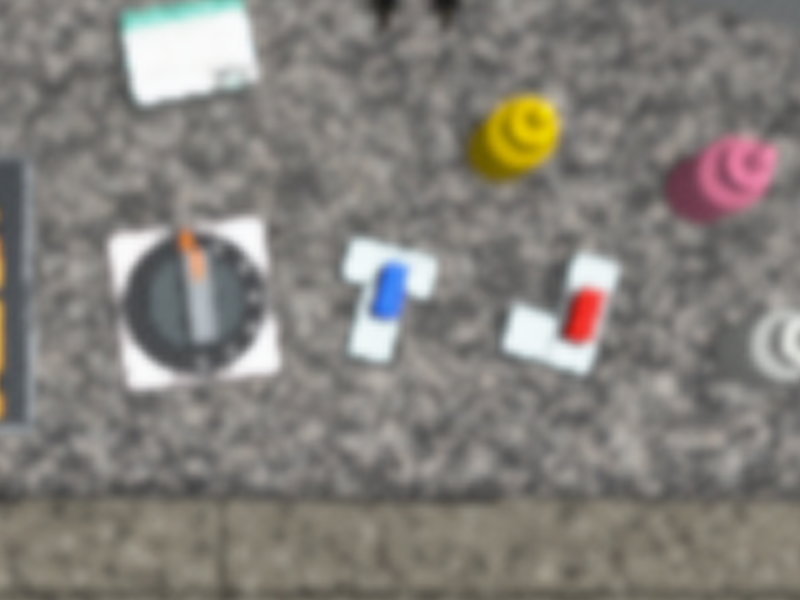

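The zooms show U (green) with prongs ahead, T, and L. All three are tilted by about -15° but face the same way as the slots. The dial's mark points ahead, and the white bottle is at the right edge. Next I'll fit the poses by model.

```bash
cat > fit.py <<'E'
from h import *
from scipy.optimize import minimize
rect=lambda a,b,c,d:[(a,c),(b,c),(b,d),(a,d)]
H=rect(-14,14,-6,6)
def sh(parts,dx,dy): return [[(x-dx,y-dy) for x,y in p] for p in parts]
BODY=dict(L=sh([rect(-28,28,-22,0),rect(-28,-6,-22,22)],-4,-8),
 T=sh([rect(8,28,-22,22),rect(-28,8,-10,10)],4,0),
 U=sh([rect(-28,0,-22,22),rect(0,28,8,22),rect(0,28,-22,-8)],-13,0),
 Z=[rect(-28,8,-22,6),rect(-8,28,-6,22)])
SS=8
def proj(s,poly,z,q,crop):
    c,n=np.cos(q[2]),np.sin(q[2])
    return np.float32([[(a-b)*SS for a,b in zip(pix(s,(q[0]+c*x-n*y,q[1]+n*x+c*y,z)),crop)] for x,y in poly])
def draw(m,p,hull=True):
    p=cv2.convexHull(p) if hull else p
    cv2.fillConvexPoly(m,np.round(p*16).astype(np.int32),1.0,shift=4)
def down(m,n): return cv2.GaussianBlur(cv2.resize(m,(n,n),interpolation=cv2.INTER_AREA),(0,0),.6)
def prisms(s,ps,q,crop,n):
    m=np.zeros((n*SS,n*SS),np.float32)
    for poly,z0,z1 in ps: draw(m,np.vstack([proj(s,poly,z,q,crop) for z in(z0,z1)]))
    return down(m,n)
def hole(s,parts,q,crop,n):
    ms=[]
    for z in(8,24):
        m=np.zeros((n*SS,n*SS),np.float32)
        for p in parts:
            p=np.array(p); c=p.mean(0); draw(m,proj(s,c+(p-c)+2*np.sign(p-c),z,q,crop))
        ms.append(m)
    return down(ms[0]*ms[1],n)
def fit(s,maskf,render,q0,n=44):
    u,v=pix(s,(q0[0],q0[1],20)); crop=(int(u)-n//2-.5,int(v)-n//2-.5)
    x,y=int(u)-n//2,int(v)-n//2
    M=maskf(s["frame"][y:y+n,x:x+n].astype(np.float32))
    f=lambda p:((render(q0+p*[1,1,.03],crop,n)-M)**2).sum()
    best=None
    for a in(0,-5,5):
        P=np.array([0,0,a]); sim=np.vstack([P,P+[5,0,0],P+[0,5,0],P+[0,0,4]])
        r=minimize(f,P,method="Nelder-Mead",options=dict(initial_simplex=sim,xatol=.02,fatol=1e-3))
        if best is None or r.fun<best.fun: best=r
    q=q0+best.x*[1,1,.03]; return q,best.fun/M.sum()
def mobj(f):
    v=f.max(2);sat=v-f.min(2); return np.maximum(np.clip((v-165)/50,0,1),np.clip((sat-45)/60,0,1))
def mor(f): return np.clip((f[...,0]-f[...,2]-40)/130,0,1)
def gauge(s,k,q0):
    ps=[(p,0,20) for p in BODY[k]]+[(H,20,44)]
    return fit(s,mobj,lambda q,c,n:prisms(s,ps,q,c,n),np.array(q0,float))
def slot(s,k,q0):
    return fit(s,mor,lambda q,c,n:hole(s,BODY[k],q,c,n),np.array(q0,float),26)
E
python3 - <<'E'
from fit import *
s=snap("top")
for k,q in dict(U=(461,341,-.25),T=(473,-164,-.2),L=(462,-262,-.25)).items(): print("gauge",k,*gauge(s,k,q))
for k,q in dict(U=(430,52,0),T=(503,130,0),L=(436,124,0),Z=(505,50,0)).items(): print("slot",k,*slot(s,k,q))
# cradle foot: grey-blue brighter than granite
circ=[(np.cos(t),np.sin(t)) for t in np.linspace(0,6.28,40)]
cy=lambda r:[(r*a,r*b) for a,b in circ]
def mb(f): return np.clip((f[...,2]-f[...,0]-40)/60,0,1)
sad=[(rect(x-4,x+4,a,b),34,35) for x in(-22,22) for a,b in((-17.5,-9.5),(9.5,17.5))]
print("cradle",*fit(s,mb,lambda q,c,n:prisms(s,sad,q,c,n),np.array((470,243,0.)),36))
foot=[(rect(-35,35,-22,22),0,8)]+[(rect(x-4,x+4,-17.5,17.5),8,25) for x in(-22,22)]
def mf(f): return np.clip((f[...,2]-f.mean()+0-f[...,0]*0-20)/30,0,1)
print("foot",*fit(s,mf,lambda q,c,n:prisms(s,foot,q,c,n),np.array((470,243,0.)),36))
bt=[(cy(17),0,64),(cy(8),64,80),(cy(4),80,95)]
print("bottle",*fit(s,lambda f:np.clip((f.max(2)-170)/40,0,1),lambda q,c,n:prisms(s,[(cy(17),55,64),(cy(4),80,95)],q,c,n),np.array((440,-357,0.)),30))
bar=[(rect(-23,23,-7,7),52,53)]
def mbar(f): return np.maximum(np.clip((f.max(2)-120)/40,0,1),0)
o=ortho(s,410,500,-115,-25,53,6);cv2.imwrite("pics/dial.png",o[:,:,::-1])
o2=ortho(s,400,490,-400,-310,64,6)
o3=ortho(s,425,515,200,290,20,6)
cv2.imwrite("pics/mix.png",cv2.resize(np.hstack([o,o2,o3]),(798,266))[:,:,::-1])
E
```

```text
gauge U [ 4.61812129e+02  3.40888077e+02 -3.18833627e-01] 0.3090895698912422
gauge T [ 4.74189996e+02 -1.63471557e+02 -2.49758403e-01] 0.1917658427393188
gauge L [ 4.61728201e+02 -2.59532494e+02 -3.05078965e-01] 0.21161633931317736
slot U [4.27776230e+02 5.39938431e+01 1.22294089e-02] 0.012895538199116697
slot T [5.09538611e+02 1.31281237e+02 1.84936166e-02] 0.021519662655743375
slot L [4.35846165e+02 1.21856560e+02 6.32661398e-03] 0.012124308221570968
slot Z [5.06697183e+02 5.54137099e+01 8.42861292e-03] 0.016825080775467818
cradle [4.82103259e+02 2.44118693e+02 4.64954614e-02] 0.17837216157281205
foot [4.83233431e+02 2.45417266e+02 2.43697381e-02] 0.3623182559346303
bottle [ 4.45562630e+02 -3.50563288e+02 -1.02162089e-01] 1.1201418169824422
```

View pics/mix.png

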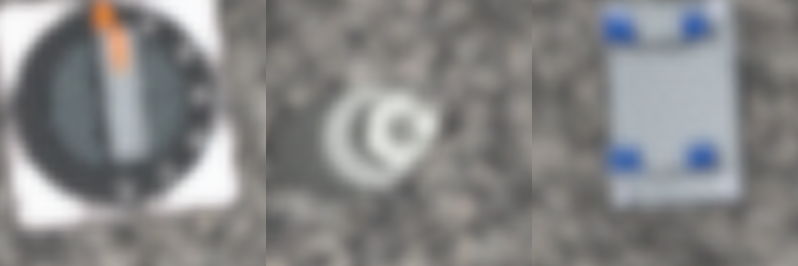

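Slot fits are clean. I'll cross-check the gauges by fitting only the handle colour, and measure the dial from its bar and block.

```bash
cat >> fit.py <<'E'
def mcol(k):
    def m(f):
        r,g,b=f[...,0],f[...,1],f[...,2]
        d=dict(L=r-np.maximum(g,b),T=b-np.maximum(r,g)*1.0,U=g-np.maximum(r,b))[k]
        return np.clip((d-15)/(np.percentile(d,99.5)*.75-15),0,1)
    return m
def handle(s,k,q0): return fit(s,mcol(k),lambda q,c,n:prisms(s,[(H,20,44)],q,c,n),np.array(q0,float),26)
E
python3 - <<'E'
from fit import *
s=snap("top")
G=dict(U=(461.8,340.9,-.319),T=(474.2,-163.5,-.25),L=(461.7,-259.5,-.305))
for k,q in G.items(): print("handle",k,*handle(s,k,q))
# dial: white block outside disc
q=np.array((468.,-66.,.12))
circ=[(np.cos(t),np.sin(t)) for t in np.linspace(0,6.28,60)]
def mw(f): return np.clip((f.min(2)-150)/60,0,1)
for zt in (15,22,29):
    def rd(q,c,n):
        m=np.zeros((n*SS,n*SS),np.float32); draw(m,proj(s,rect(-39,39,-39,39),zt,q,c))
        d=np.zeros_like(m); draw(d,proj(s,[(36*a,36*b) for a,b in circ],zt+3,q,c)); return down(m*(1-d),n)
    print("block",zt,*fit(s,mw,rd,q,44))
o=ortho(s,410,530,-125,-5,53,2)
# orange line / bar
hsv=cv2.cvtColor(ortho(s,420,520,-116,-16,53,4),cv2.COLOR_RGB2HSV)
f=ortho(s,425,515,-111,-21,53,4).astype(float)
m=(f.min(2)>125); yy,xx=np.nonzero(m); 
L,lab,st,ce=cv2.connectedComponentsWithStats(m.astype(np.uint8))
for i in range(1,L):
    if st[i,4]>300: print(st[i],"x",515-ce[i,1]/4,"y",-21-ce[i,0]/4)
# overlays of the gauge fits
out=[]
for k,q in G.items():
    I=ortho(s,q[0]-35,q[0]+35,q[1]-35,q[1]+35,20,5).copy()
    c,n=np.cos(q[2]),np.sin(q[2])
    for p in BODY[k]: cv2.polylines(I,[np.int32([(175-5*(n*x+c*y),175-5*(c*x-n*y)) for x,y in p])],1,(255,0,255),1)
    out.append(I)
I=np.hstack(out);cv2.imwrite("pics/ov.png",cv2.resize(I,(798,266))[:,:,::-1])
E
```

```text
handle U [ 4.61379430e+02  3.39775360e+02 -3.98665671e-01] 0.36713974676167305
handle T [ 4.72994439e+02 -1.62525152e+02 -2.12913158e-01] 0.1241311362572809
handle L [ 4.60967429e+02 -2.58382627e+02 -4.15737508e-01] 0.25689220458563183
block 15 [ 4.68995255e+02 -6.72847947e+01  1.25850270e-01] 0.1241000984144471
block 22 [ 4.68211942e+02 -6.65374369e+01  1.25760004e-01] 0.12504383538551397
block 29 [ 4.67404489e+02 -6.57572338e+01  1.23418543e-01] 0.13323707553575923
[    0     0   360   360 43672] x 461.9522978109544 y -77.7995111284118
[    0    44   129   156 10486] x 488.95942208659164 y -32.61150581728018
[ 150  100   68  177 8800] x 468.1178409090909 y -67.03877840909091
```

View pics/ov.png

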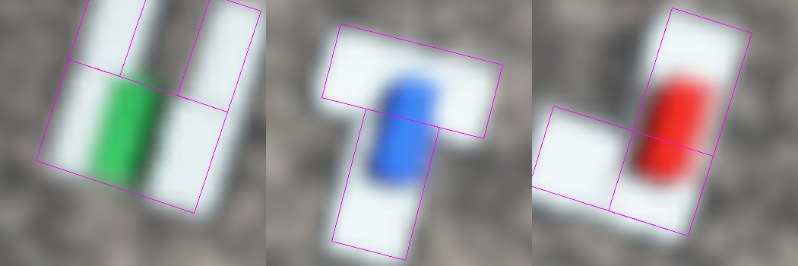

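Overlays fit within about 1–1.5 mm, which is enough since the jaws self-centre. Now a move helper.

```bash
cat > plan.py <<'E'
from h import *
import json,sys
def Rdown(yaw,lean=0):   # tool x along yaw, z down; lean rotates about tool y
    c,n=np.cos(yaw),np.sin(yaw)
    return R.from_matrix(np.array([[c,n,0],[n,-c,0],[0,0,-1]]))*R.from_rotvec([0,lean,0])
def plan(*targets):
    s=manip.sense(); p0=s["tool_pos"]; R0=R.from_rotvec(s["orientation"])
    open("log.jsonl","a").write(json.dumps([list(map(float,s[k])) for k in("joint_positions","tool_pos","orientation")])+"\n")
    print("t",s["t"].__round__(2),"q",s["joint_positions"].round(2),"p",p0.round(1),"x-yaw",np.arctan2(*R0.as_matrix()[1::-1,0]).round(3),"z",R0.as_matrix()[:,2].round(3),"F",s["force"].round(1),"w",round(s["width"],1))
    for x,y,z,yaw,*l in targets:
        d=R0.inv().apply(np.array([x,y,z])-p0)/1000; r=(R0.inv()*Rdown(yaw,*l)).as_rotvec()
        print([round(float(v),4) for v in [*d,*r]], "rows>=%.1f"%max(np.linalg.norm(d)/.0625,np.degrees(np.linalg.norm(r))/10.7))
E
python3 -c "
from plan import *
plan((461.5,-259,100,-.30),(461.5,-259,24,-.30))"
```

```text
t 0.25 q [-1.17  0.05  1.4  -0.    1.69 -0.07] p [ 236.7 -468.5  230.9] x-yaw 0.468 z [-0.     0.001 -1.   ] F [-0.4 -0.1 -0.1] w 85.4
[0.2951, -0.0855, 0.131, -0.0006, 0.0002, 0.7678] rows>=5.3
[0.2951, -0.0855, 0.207, -0.0006, 0.0002, 0.7678] rows>=5.9
```

drive_tool:
  commands:
    - [0.15,-0.043,0.03,0,0,0.38]
    - [0.2951,-0.0855,0.09,0,0,0.768]
    - [0.2951,-0.0855,0.131,0,0,0.768]
    - [0.2951,-0.0855,0.131,0,0,0.768]
    - [0.2951,-0.0855,0.131,0,0,0.768]
    - [0.2951,-0.0855,0.131,0,0,0.768]
    - [0.2951,-0.0855,0.131,0,0,0.768]
    - [0.2951,-0.0855,0.131,0,0,0.768]
  fingers: 0.5

```text
t: 1.25
tool_pos: [461.5, -259.7, 100.7]
orientation: [3.106, -0.47, 0.0]
force: [-0.1, 0.2, 0.2]
width: 42.5
```

```bash
python3 -c "
from plan import *
from fit import gauge
s=snap('top','t1')
plan((461.5,-259,24,-.30))"
```

```text
t 1.3 q [-0.58  0.15  1.56 -0.    1.43  1.29] p [ 461.4 -260.1  101.1] x-yaw -0.301 z [ 0.001 -0.001 -1.   ] F [-0.6  0.   0.7] w 43.0
[-0.0004, -0.0012, 0.0771, 0.0007, -0.0012, -0.001] rows>=1.2
```

drive_tool:
  commands:
    - [0,-0.001,0.045,0,0,0]
    - [0,-0.001,0.07,0,0,0]
    - [0,-0.001,0.077,0,0,0]
    - [0,-0.001,0.077,0,0,0]
    - [0,-0.001,0.077,0,0,0]

```text
t: 1.92
tool_pos: [462.7, -259.1, 25.0]
orientation: [3.105, -0.47, 0.004]
force: [-0.4, 0.3, -0.5]
width: 42.6
```

drive_tool:
  commands:
    - [0,0,0,0,0,0]
    - [0,0,0,0,0,0]
    - [0,0,0,0,0,0]
    - [0,0,0,0,0,0]
  fingers: 0

```text
t: 2.42
tool_pos: [462.3, -258.5, 24.1]
orientation: [3.106, -0.469, 0.002]
force: [-1.7, 0.7, 5.5]
width: 10.2
```

```bash
python3 -c "
from plan import *
s=snap('side','s1'); u,v=pix(s,(461,-260,30)); print(u,v)
a=s['frame'][int(v)-50:int(v)+40,int(u)-60:int(u)+60]
cv2.imwrite('pics/s1c.png',cv2.resize(a,None,fx=5,fy=5,interpolation=cv2.INTER_CUBIC)[:,:,::-1])
plan((435.8,121.9,130,.01),(435.8,121.9,60,.01))"
```

```text
269.4566355758148 289.1203738943347
t 2.48 q [-0.58  0.24  1.62 -0.    1.28  1.29] p [ 462.3 -258.5   24.1] x-yaw -0.3 z [ 0.001 -0.001 -1.   ] F [-1.4 -0.1  5. ] w 10.6
[-0.1376, -0.3555, -0.1062, 0.0006, -0.0011, -0.3101] rows>=6.3
[-0.1377, -0.3555, -0.0362, 0.0006, -0.0011, -0.3101] rows>=6.1
```

View pics/s1c.png

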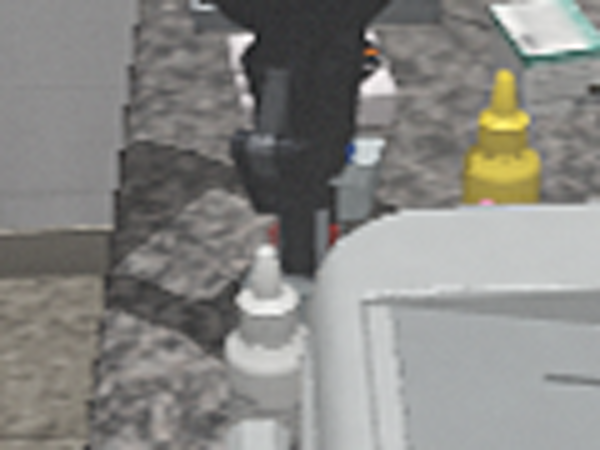

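drive_tool:
  commands:
    - [0,0,-0.05,0,0,0]
    - [-0.01,-0.03,-0.106,0,0,0]
    - [-0.06,-0.15,-0.106,0,0,-0.15]
    - [-0.1376,-0.355,-0.106,0,0,-0.31]
    - [-0.1376,-0.355,-0.106,0,0,-0.31]
    - [-0.1376,-0.355,-0.106,0,0,-0.31]
    - [-0.1376,-0.355,-0.106,0,0,-0.31]
    - [-0.1376,-0.355,-0.07,0,0,-0.31]
    - [-0.1376,-0.355,-0.04,0,0,-0.31]
    - [-0.1376,-0.355,-0.04,0,0,-0.31]
    - [-0.1376,-0.355,-0.04,0,0,-0.31]
    - [-0.1376,-0.355,-0.04,0,0,-0.31]

```text
t: 3.98
tool_pos: [436.4, 121.3, 64.8]
orientation: [-3.141, -0.014, -0.004]
force: [0.1, 0.5, -1.2]
width: 10.5
```

```bash
python3 -c "
from plan import *
s=snap('top','t2'); o=ortho(s,380,560,10,240,24,3.4)
cv2.imwrite('pics/t2o.png',o[:,:,::-1])
plan((436.3,121.9,46,.01),(436.3,121.9,40,.01))"
```

```text
t 4.03 q [ 0.19 -0.03  1.82 -0.    1.34  1.75] p [436.3 121.3  64.6] x-yaw 0.009 z [ 0.002  0.    -1.   ] F [-0.5  0.6  1. ] w 10.3
[-0.0001, -0.0006, 0.0186, -0.0004, -0.0025, -0.0011] rows>=0.3
[-0.0001, -0.0006, 0.0246, -0.0004, -0.0025, -0.0011] rows>=0.4
```

View pics/t2o.png

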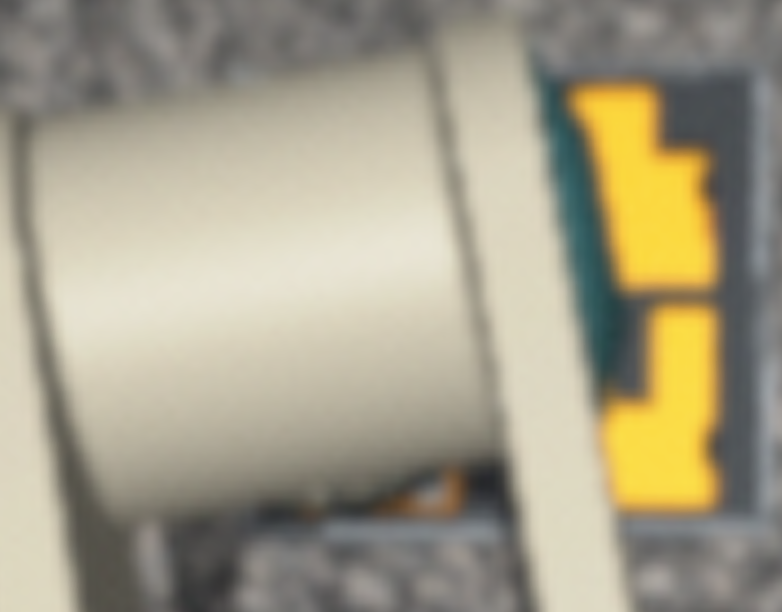

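drive_tool:
  commands:
    - [0,-0.0006,0.01,0,-0.002,0]
    - [0,-0.0006,0.014,0,-0.002,0]
    - [0,-0.0006,0.017,0,-0.002,0]
    - [0,-0.0006,0.019,0,-0.002,0]
    - [0,-0.0006,0.019,0,-0.002,0]

```text
t: 4.65
tool_pos: [435.4, 122.1, 44.2]
orientation: [3.141, 0.015, -0.003]
force: [0.5, 0.4, 0.3]
width: 10.8
```

drive_tool:
  commands:
    - [0,0,0.001,0,0,0]
    - [0,0,0.002,0,0,0]
    - [0,0,0.003,0,0,0]
    - [0,0,0.003,0,0,0]

```text
t: 5.15
tool_pos: [435.5, 122.1, 41.3]
orientation: [3.141, 0.015, -0.003]
force: [0.1, -0.4, 0.4]
width: 10.4
```

drive_tool:
  commands:
    - [0,0,0.002,0,0,0]
    - [0,0,0.004,0,0,0]
    - [0,0,0.006,0,0,0]
    - [0,0,0.006,0,0,0]

```text
t: 5.65
tool_pos: [435.3, 122.1, 34.9]
orientation: [3.141, 0.015, -0.003]
force: [2.0, -0.0, -2.3]
width: 10.6
```

drive_tool:
  commands:
    - [0,0,0.001,0,0,0]
    - [0,0,0.002,0,0,0]
    - [0,0,0.003,0,0,0]
    - [0,0,0.003,0,0,0]

```text
t: 6.15
tool_pos: [435.4, 122.1, 32.2]
orientation: [3.141, 0.015, -0.003]
force: [0.5, -0.3, -0.7]
width: 10.9
```

drive_tool:
  commands:
    - [0,0,0.001,0,0,0]
    - [0,0,0.002,0,0,0]
    - [0,0,0.003,0,0,0]
    - [0,0,0.003,0,0,0]

```text
t: 6.65
tool_pos: [435.7, 122.3, 32.0]
orientation: [3.141, 0.016, -0.003]
force: [-13.6, -2.6, 24.6]
width: 10.6
```

L is home: the floor was felt at 32 mm, exactly 8 above the pick height. Release, lift and look.

drive_tool:
  commands:
    - [0,0,-0.003,0,0,0]
    - [0,0,-0.003,0,0,0]
    - [0,0,-0.003,0,0,0]
  fingers: 0.4

```text
t: 7.02
tool_pos: [435.1, 122.1, 31.9]
orientation: [3.141, 0.015, -0.004]
force: [-0.7, 0.0, 0.1]
width: 34.0
```

drive_tool:
  commands:
    - [0,0,-0.04,0,0,0]
    - [0,0,-0.1,0,0,0]
    - [0.02,0.14,-0.1,0,0,0]
    - [0.03,0.25,-0.08,0,0,0.2]
    - [0.035,0.28,-0.07,0,0,0.24]
    - [0.035,0.28,-0.07,0,0,0.24]
    - [0.035,0.28,-0.07,0,0,0.24]

```text
t: 7.9
tool_pos: [472.8, -160.1, 101.2]
orientation: [3.12, -0.365, -0.005]
force: [0.3, -0.1, -0.3]
width: 34.3
```

```bash
python3 -c "
from plan import *
from fit import *
s=snap('top','t3')
o=ortho(s,380,560,10,240,24,3.4); cv2.imwrite('pics/t3o.png',o[:,:,::-1])
print(gauge(s,'T',(473.7,-163,-.24)),handle(s,'L',(436,122,0.01)),gauge(s,'U',(461.5,340,-.3)))
plan((473.8,-163,100,-.24),(473.8,-163,24,-.24))"
```

```text
(array([ 4.66491518e+02, -1.60712662e+02, -4.30541066e-01]), np.float64(0.6354385502821568)) (array([4.35502039e+02, 1.23719391e+02, 1.16439335e-01]), np.float64(0.12007200848022699)) (array([ 4.62011939e+02,  3.40730602e+02, -3.05117744e-01]), np.float64(0.3036536923910701))
t 7.95 q [-0.4   0.07  1.65 -0.    1.43  1.4 ] p [ 472.8 -162.6  100.7] x-yaw -0.234 z [-0.004 -0.001 -1.   ] F [-1.6 -2.3 -0.2] w 34.2
[0.0011, 0.0002, 0.0007, 0.0021, 0.0032, 0.0058] rows>=0.0
[0.0014, 0.0, 0.0767, 0.0021, 0.0032, 0.0058] rows>=1.2
```

View pics/t3o.png

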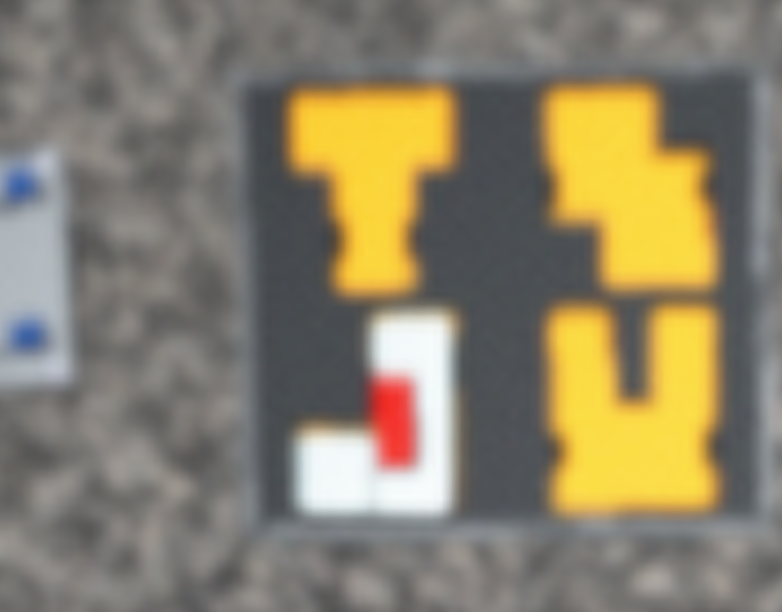

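L sits flush in its cutout with the handle at ~(395,420), and its slight offset to -x is fine. Before grasping, check that T didn't move by using the t2 picture.

```bash
python3 -c "
from plan import *
from fit import *
s=snap('top','t4'); s['frame']=cv2.imread('pics/t2.png')[:,:,::-1].copy()
print(gauge(s,'T',(473.7,-163,-.24)))"
```

```text
(array([ 4.74101013e+02, -1.63725413e+02, -2.60603948e-01]), np.float64(0.19300527542451082))
```

drive_tool:
  commands:
    - [0.001,0,0.045,0.002,0.003,0]
    - [0.001,0,0.07,0.002,0.003,0]
    - [0.001,0,0.076,0.002,0.003,0]
    - [0.001,0,0.076,0.002,0.003,0]
    - [0.001,0,0.076,0.002,0.003,0]

```text
t: 8.62
tool_pos: [475.0, -157.8, 27.7]
orientation: [-3.12, 0.36, -0.006]
force: [-0.9, 0.2, 0.0]
width: 34.3
```

drive_tool:
  commands:
    - [0,0,0,0,0,0]
    - [0,0,0,0,0,0]
    - [0,0,0,0,0,0]
    - [0,0,0,0,0,0]
  fingers: 0

```text
t: 9.12
tool_pos: [474.9, -158.0, 27.4]
orientation: [-3.12, 0.361, -0.005]
force: [-0.1, 0.6, 6.4]
width: 10.5
```

```bash
python3 -c "
from plan import *
plan((509,131,120,.012),(509,131,62,.012))"
```

```text
t 9.12 q [-0.4   0.16  1.71  0.    1.27  1.4 ] p [ 474.9 -158.    27.4] x-yaw -0.23 z [ 0.003  0.    -1.   ] F [-0.1  0.6  6.4] w 10.5
[-0.0324, -0.2893, -0.0924, -0.0008, -0.0034, -0.2422] rows>=4.9
[-0.0326, -0.2892, -0.0344, -0.0008, -0.0034, -0.2422] rows>=4.7
```

drive_tool:
  commands:
    - [0,0,-0.05,0,0,0]
    - [-0.005,-0.03,-0.092,0,0,0]
    - [-0.02,-0.15,-0.092,0,0,-0.12]
    - [-0.0324,-0.2893,-0.092,0,0,-0.242]
    - [-0.0324,-0.2893,-0.092,0,0,-0.242]
    - [-0.0324,-0.2893,-0.092,0,0,-0.242]
    - [-0.0324,-0.2893,-0.06,0,0,-0.242]
    - [-0.0324,-0.2893,-0.036,0,0,-0.242]
    - [-0.0324,-0.2893,-0.036,0,0,-0.242]
    - [-0.0324,-0.2893,-0.036,0,0,-0.242]
    - [-0.0324,-0.2893,-0.036,0,0,-0.242]
    - [-0.0324,-0.2893,-0.036,0,0,-0.242]

```text
t: 10.62
tool_pos: [509.1, 131.2, 63.6]
orientation: [-3.14, -0.018, -0.005]
force: [-0.6, 0.2, -0.8]
width: 10.5
```

```bash
python3 -c "
from plan import *
plan((509,131.2,48,.012))"
```

```text
t 10.62 q [0.18 0.18 1.61 0.   1.35 1.74] p [509.1 131.2  63.6] x-yaw 0.011 z [ 0.003  0.002 -1.   ] F [-0.6  0.2 -0.8] w 10.5
[-0.0001, -0.0, 0.0156, -0.0015, -0.0031, -0.0007] rows>=0.2
```

drive_tool:
  commands:
    - [0,0,0.006,0,-0.003,0]
    - [0,0,0.01,0,-0.003,0]
    - [0,0,0.013,0,-0.003,0]
    - [0,0,0.0155,0,-0.003,0]
    - [0,0,0.0155,0,-0.003,0]
    - [0,0,0.0155,0,-0.003,0]

```text
t: 11.38
tool_pos: [508.6, 131.3, 47.2]
orientation: [-3.14, -0.019, 0.002]
force: [-0.4, -1.3, -1.2]
width: 10.4
```

drive_tool:
  commands:
    - [0,0,0.002,0,0,0]
    - [0,0,0.004,0,0,0]
    - [0,0,0.005,0,0,0]
    - [0,0,0.005,0,0,0]

```text
t: 11.88
tool_pos: [508.6, 131.3, 42.2]
orientation: [-3.14, -0.019, 0.002]
force: [0.2, -0.7, 0.2]
width: 10.2
```

drive_tool:
  commands:
    - [0,0,0.002,0,0,0]
    - [0,0,0.004,0,0,0]
    - [0,0,0.006,0,0,0]
    - [0,0,0.006,0,0,0]

```text
t: 12.38
tool_pos: [508.4, 131.3, 35.7]
orientation: [-3.141, -0.019, 0.003]
force: [1.0, -0.4, -2.1]
width: 10.6
```

drive_tool:
  commands:
    - [0,0,0.001,0,0,0]
    - [0,0,0.002,0,0,0]
    - [0,0,0.003,0,0,0]
    - [0,0,0.003,0,0,0]

```text
t: 12.88
tool_pos: [508.5, 131.3, 35.4]
orientation: [-3.141, -0.019, 0.003]
force: [-9.5, -4.2, 16.8]
width: 10.4
```

T is home (floor at 35.4, as predicted). Release, then go to U.

drive_tool:
  commands:
    - [0,0,-0.002,0,0,0]
    - [0,0,-0.002,0,0,0]
    - [0,0,-0.002,0,0,0]
  fingers: 0.4

```text
t: 13.25
tool_pos: [508.3, 131.3, 34.8]
orientation: [-3.14, -0.019, 0.003]
force: [-0.3, -0.2, 0.1]
width: 33.8
```

drive_tool:
  commands:
    - [0,0,-0.05,0,0,0]
    - [0,0,-0.1,0,0,0]
    - [-0.05,-0.06,-0.1,0,0,0.1]
    - [-0.05,-0.06,-0.1,0,0,0.1]
    - [-0.05,-0.06,-0.1,0,0,0.1]

```text
t: 13.88
tool_pos: [457.6, 191.0, 134.9]
orientation: [-3.138, 0.135, 0.003]
force: [0.5, 0.2, 0.6]
width: 34.2
```

```bash
python3 -c "
from plan import *
from fit import *
s=snap('top','t5')
print(gauge(s,'U',(461.5,340,-.3)),gauge(s,'L',(435.5,122,.01)))
plan((461.8,340,100,-.30),(461.5,340,24,-.30))"
```

```text
(array([505.22479338, 339.32935092,  -0.96369122]), np.float64(0.598328006469359)) (array([4.35344993e+02, 1.22438087e+02, 5.55669504e-02]), np.float64(0.7360949019875384))
t 13.93 q [0.32 0.02 1.62 0.   1.5  1.98] p [458.1 190.4 134.9] x-yaw -0.087 z [-0.002  0.    -1.   ] F [ 0.6 -0.5  0.2] w 33.8
[-0.0092, -0.1494, 0.0349, -0.0001, 0.002, 0.213] rows>=2.5
[-0.0094, -0.1493, 0.1109, -0.0001, 0.002, 0.213] rows>=3.0
```

```bash
python3 -c "
from plan import *
s=snap('top','t6'); o=ortho(s,380,620,80,440,20,2.2); cv2.imwrite('pics/t6o.png',o[:,:,::-1])"
```

```text
(no output)
```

View pics/t6o.png

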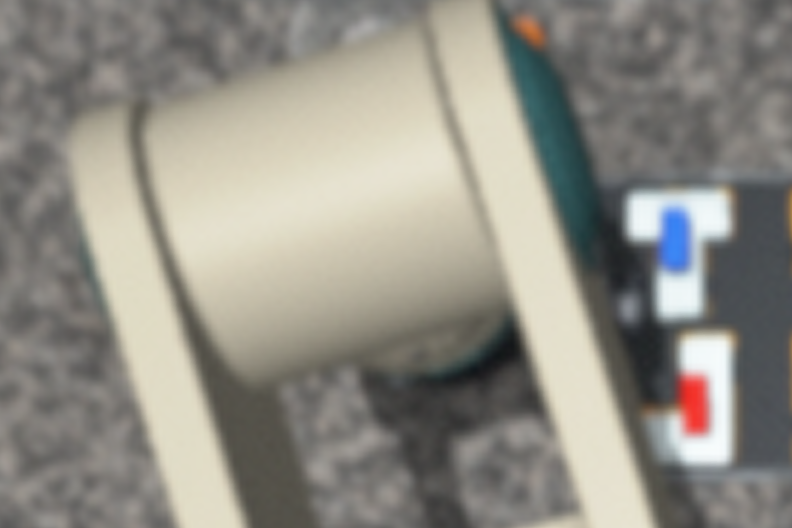

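Arm hides U; T and L are both seated. Step aside for a clear look.

drive_tool:
  commands:
    - [0,0.06,0,0,0,0]
    - [0,0.12,0,0,0,0]
    - [0,0.19,0,0,0,0]
    - [0,0.19,0,0,0,0]
    - [0,0.19,0,0,0,0]
    - [0,0.19,0,0,0,0]

```text
t: 14.72
tool_pos: [441.4, 2.0, 134.9]
orientation: [-3.137, 0.137, 0.003]
force: [-0.2, -0.5, 0.4]
width: 33.7
```

```bash
python3 -c "
from plan import *
from fit import *
s=snap('top','t7')
print(gauge(s,'U',(461.5,340,-.3)))
plan((461.8,340,100,-.30),(461.8,340,24,-.30))"
```

```text
(array([ 4.61714255e+02,  3.40702676e+02, -3.04294845e-01]), np.float64(0.318834249137334))
t 14.78 q [-0.08 -0.13  1.77  0.    1.5   1.58] p [441.4   2.3 134.9] x-yaw -0.087 z [-0.002  0.001 -1.   ] F [0.1 0.  0.9] w 33.9
[-0.0088, -0.3382, 0.0354, -0.0009, 0.0021, 0.2135] rows>=5.4
[-0.0087, -0.3381, 0.1114, -0.0009, 0.0021, 0.2135] rows>=5.7
```

drive_tool:
  commands:
    - [0,-0.06,0,0,0,0.05]
    - [0,-0.12,0,0,0,0.1]
    - [0,-0.18,0,0,0,0.15]
    - [0,-0.24,0.02,0,0,0.2]
    - [-0.0088,-0.338,0.035,0,0.002,0.2135]
    - [-0.0088,-0.338,0.035,0,0.002,0.2135]
    - [-0.0088,-0.338,0.035,0,0.002,0.2135]
    - [-0.0088,-0.338,0.07,0,0.002,0.2135]
    - [-0.0088,-0.338,0.1,0,0.002,0.2135]
    - [-0.0088,-0.338,0.108,0,0.002,0.2135]
    - [-0.0088,-0.338,0.108,0,0.002,0.2135]
    - [-0.0088,-0.338,0.108,0,0.002,0.2135]
    - [-0.0088,-0.338,0.108,0,0.002,0.2135]

```text
t: 16.4
tool_pos: [462.7, 339.3, 28.8]
orientation: [-3.104, 0.472, -0.003]
force: [-0.2, 0.1, 1.1]
width: 33.9
```

drive_tool:
  commands:
    - [0,0,0,0,0,0]
    - [0,0,0,0,0,0]
    - [0,0,0,0,0,0]
    - [0,0,0,0,0,0]
  fingers: 0

```text
t: 16.9
tool_pos: [462.5, 339.2, 28.2]
orientation: [-3.104, 0.472, -0.002]
force: [-0.2, 0.3, 5.9]
width: 10.4
```

```bash
python3 -c "
from plan import *
plan((427.5,53.8,120,.012),(427.5,53.8,62,.012))"
```

```text
t 16.9 q [0.57 0.35 1.48 0.   1.31 2.44] p [462.5 339.2  28.2] x-yaw -0.302 z [ 0.001  0.001 -1.   ] F [-0.2  0.3  5.9] w 10.4
[0.0515, 0.2827, -0.0923, -0.0016, -0.0012, -0.3137] rows>=4.8
[0.0514, 0.2828, -0.0343, -0.0016, -0.0012, -0.3137] rows>=4.6
```

drive_tool:
  commands:
    - [0,0,-0.05,0,0,0]
    - [0.005,0.03,-0.092,0,0,0]
    - [0.02,0.12,-0.092,0,0,-0.12]
    - [0.0525,0.2827,-0.092,0,0,-0.314]
    - [0.0525,0.2827,-0.092,0,0,-0.314]
    - [0.0525,0.2827,-0.092,0,0,-0.314]
    - [0.0525,0.2827,-0.06,0,0,-0.314]
    - [0.0525,0.2827,-0.036,0,0,-0.314]
    - [0.0525,0.2827,-0.036,0,0,-0.314]
    - [0.0525,0.2827,-0.036,0,0,-0.314]
    - [0.0525,0.2827,-0.036,0,0,-0.314]
    - [0.0525,0.2827,-0.036,0,0,-0.314]

```text
t: 18.4
tool_pos: [428.6, 53.6, 63.9]
orientation: [-3.141, -0.02, -0.003]
force: [-0.3, 0.6, 0.4]
width: 10.4
```

```bash
python3 -c "
from plan import *
plan((428.5,53.9,49,.012))"
```

```text
t 18.4 q [ 0.04 -0.09  1.88  0.    1.35  1.6 ] p [428.6  53.6  63.9] x-yaw 0.013 z [ 0.002  0.001 -1.   ] F [-0.3  0.6  0.4] w 10.4
[-0.0001, -0.0003, 0.0149, -0.0007, -0.0017, 0.0007] rows>=0.2
```

drive_tool:
  commands:
    - [0,-0.0003,0.006,0,-0.002,0]
    - [0,-0.0003,0.01,0,-0.002,0]
    - [0,-0.0003,0.013,0,-0.002,0]
    - [0,-0.0003,0.0155,0,-0.002,0]
    - [0,-0.0003,0.0155,0,-0.002,0]
    - [0,-0.0003,0.0155,0,-0.002,0]

```text
t: 19.15
tool_pos: [428.3, 53.7, 47.8]
orientation: [-3.141, -0.019, 0.002]
force: [-0.2, -0.7, -0.0]
width: 10.1
```

drive_tool:
  commands:
    - [0,0,0.002,0,0,0]
    - [0,0,0.004,0,0,0]
    - [0,0,0.005,0,0,0]
    - [0,0,0.005,0,0,0]

```text
t: 19.65
tool_pos: [428.4, 53.7, 42.8]
orientation: [-3.141, -0.019, 0.002]
force: [0.6, -0.0, 1.0]
width: 10.4
```

drive_tool:
  commands:
    - [0,0,0.002,0,0,0]
    - [0,0,0.004,0,0,0]
    - [0,0,0.006,0,0,0]
    - [0,0,0.006,0,0,0]

```text
t: 20.15
tool_pos: [428.0, 53.7, 36.3]
orientation: [-3.141, -0.019, 0.003]
force: [0.8, 0.1, -1.7]
width: 10.4
```

drive_tool:
  commands:
    - [0,0,0.001,0,0,0]
    - [0,0,0.002,0,0,0]
    - [0,0,0.003,0,0,0]
    - [0,0,0.003,0,0,0]

```text
t: 20.65
tool_pos: [428.1, 53.7, 36.1]
orientation: [-3.141, -0.02, 0.004]
force: [-13.7, -0.5, 24.6]
width: 10.6
```

U is home. Release and move to mid-air with a test tilt, which gives me data to fit the arm's kinematics for the bottle turn.

drive_tool:
  commands:
    - [0,0,-0.002,0,0,0]
    - [0,0,-0.002,0,0,0]
    - [0,0,-0.002,0,0,0]
  fingers: 0.4

```text
t: 21.02
tool_pos: [428.0, 53.7, 35.4]
orientation: [-3.141, -0.019, 0.003]
force: [-0.3, -0.1, -0.6]
width: 34.1
```

drive_tool:
  commands:
    - [0,0,-0.06,0,0,0]
    - [0,0,-0.12,0,0,0]
    - [0,0.06,-0.18,0,0,0]
    - [0,0.12,-0.2,0,0,0]
    - [0,0.2,-0.2,0,0,0]
    - [0,0.25,-0.2,0,0,0]
    - [0,0.25,-0.2,0.15,0.15,0]
    - [0,0.25,-0.2,0.3,0.3,0]
    - [0,0.25,-0.2,0.4,0.4,0]
    - [0,0.25,-0.2,0.4,0.4,0]
    - [0,0.25,-0.2,0.4,0.4,0]
    - [0,0.25,-0.2,0.4,0.4,0]

```text
t: 22.52
tool_pos: [432.2, -195.8, 236.1]
orientation: [-2.688, -0.019, -0.546]
force: [-0.3, -0.4, 0.2]
width: 34.0
```

```bash
cat > kin.py <<'E'
from plan import *
from scipy.optimize import least_squares
def fk(q,P):
    a1,d1,L,A,B,D=P
    Rz=lambda t:R.from_euler('z',t); Ry=lambda t:R.from_euler('y',t)
    b=Rz(q[0]); s=b*Ry(q[1]); f=s*Ry(q[2])
    w=b.apply([a1,0,d1])+s.apply([0,0,L])+f.apply([A,0,B])
    T=f*Rz(q[3])*Ry(q[4])*Rz(q[5]); return w+T.apply([0,0,D]),T
E
python3 - <<'E'
from kin import *
plan()
X=[json.loads(l) for l in open("log.jsonl")]
for sg in(1,-1):
  f=lambda P:np.concatenate([fk(np.array(q)*[1,1,1,sg,1,1],P)[0]-p for q,p,o in X])
  r=least_squares(f,[0,350,300,0,300,250]); print(sg,r.x.round(1),abs(r.fun).max())
q,p,o=X[-1]; T=fk(np.array(q),r.x)[1].as_matrix(); T0=R.from_rotvec(o).as_matrix(); print((T.T@T0).round(2))
q,p,o=X[0]; T=fk(np.array(q),r.x)[1].as_matrix(); T0=R.from_rotvec(o).as_matrix(); print((T.T@T0).round(2))
E
```

```text
t 22.52 q [-0.83 -0.16  1.68  0.56  1.64  0.76] p [ 432.2 -195.8  236.1] x-yaw -0.069 z [ 0.372  0.383 -0.845] F [-0.3 -0.4  0.2] w 34.0
1 [ 10.6 273.7 351.9 109.5 486.  345.8] 36.81910396171317
-1 [ -96.  -401.3  361.9   79.2  588.1 -313. ] 65.53593717396154
[[ 0. -1.  0.]
 [ 1.  0.  0.]
 [ 0.  0.  1.]]
[[ 0. -1.  0.]
 [ 1.  0.  0.]
 [-0.  0.  1.]]
```

```bash
cat > kin.py <<'E'
from plan import *
from scipy.optimize import least_squares
Rz=lambda t:R.from_euler('z',t)
Ry=lambda t:R.from_euler('y',t)
def fk(q,P):
    a1,d1,L,A,B,C,D=P
    b=Rz(q[0]); s=b*Ry(q[1]); f=s*Ry(q[2])
    w=b.apply([a1,0,d1])+s.apply([0,0,L])+f.apply([A,0,B]); T5=f*Rz(q[3])*Ry(q[4])
    return w+T5.apply([C,0,D]),T5*Rz(q[5])*Rz(np.pi/2)
def learn():
    X=[json.loads(l) for l in open("log.jsonl")]
    f=lambda P:np.concatenate([fk(q,P)[0]-p for q,p,o in X])
    return min((least_squares(f,[0,350,300,a,300,c,250]) for a in(0,80) for c in(0,80,-80)),key=lambda r:r.cost)
LO=np.array([-2.9,-.91,.12,-1.06,.26,-2.93]);HI=np.array([2.9,2.17,2.37,4.2,2.73,2.93])
def ik(P,pos,Rt,q0):
    g=lambda q:(lambda p,T:np.r_[(p-pos)/100,(T.inv()*Rt).as_rotvec()])(*fk(q,P))
    r=least_squares(g,np.clip(q0,LO+.01,HI-.01),bounds=(LO,HI)); return r.x,np.linalg.norm(r.fun)
E
python3 - <<'E'
from kin import *
r=learn(); print(r.x.round(1),abs(r.fun).max()); P=r.x; np.save("P.npy",P)
q0=manip.sense()["joint_positions"]
rng=np.random.default_rng(0)
def tool(back,jaw):   # z=-back, y=jaw
    z=-np.array(back);y=np.array(jaw);return R.from_matrix(np.c_[np.cross(y,z),y,z])
# pick: lean a toward azimuth phi; place: lean 90-a toward -x
cy=.035
for a in np.radians([45,55,65]):
    sols={}
    back=np.cos(a)*np.array([0,0,1])
    # place
    ex=np.array([np.cos(cy),np.sin(cy),0]);ey=np.array([-np.sin(cy),np.cos(cy),0])
    bp=-ex*np.cos(a)+np.array([0,0,1])*np.sin(a)
    for sg in(1,-1):
        # jaw = sg*(bottle-frame axis): at pick h x up ; at place h->up, up->-x : up x -ex
        jp=sg*np.cross([0,0,1],-ex)
        best=[]
        for _ in range(12):
            q,e=ik(P,np.array([482,244,45])-10*bp,tool(bp,jp),rng.uniform(LO,HI))
            if e<1e-3 and not any(np.abs(q-b).max()<.05 for b in best): best.append(q)
        print("a",np.degrees(a).round(),"sg",sg,"PLACE",[b.round(2).tolist() for b in best])
        for phi in np.radians([-180,-135,-90,-45,0,90,135]):
            h=np.array([np.cos(phi),np.sin(phi),0]); b=np.cos(a)*np.array([0,0,1])+np.sin(a)*h
            j=sg*np.cross(h,[0,0,1]); best=[]
            for _ in range(8):
                q,e=ik(P,np.array([443.5,-346.5,40])-10*b,tool(b,j),rng.uniform(LO,HI))
                if e<1e-3 and not any(np.abs(q-x).max()<.05 for x in best): best.append(q)
            if best: print("   phi",np.degrees(phi).round(),[x.round(2).tolist() for x in best])
E
```

```text
[-358.2  250.8  352.   107.7  497.6 -357.2  322.6] 36.89227253826461
a 45.0 sg 1 PLACE []
   phi -135.0 [[-1.06, 0.39, 1.42, 0.75, 1.58, 2.78]]
   phi -90.0 [[-1.09, 0.93, 0.46, 0.51, 2.41, 2.32]]
   phi 90.0 [[-0.82, 0.35, 1.77, -0.97, 0.63, -0.12]]
a 45.0 sg -1 PLACE []
   phi -135.0 [[-1.06, 0.39, 1.42, 0.75, 1.58, -0.36]]
   phi -90.0 [[-1.09, 0.93, 0.46, 0.51, 2.41, -0.82]]
a 55.0 sg 1 PLACE []
   phi -135.0 [[-1.19, 0.46, 1.35, 0.87, 1.75, 2.71]]
a 55.0 sg -1 PLACE []
   phi -135.0 [[-1.19, 0.46, 1.35, 0.87, 1.75, -0.44]]
a 65.0 sg 1 PLACE [[0.39, 0.33, 1.88, -0.29, 0.54, 2.15]]
   phi -135.0 [[-1.32, 0.55, 1.27, 0.98, 1.92, 2.66]]
a 65.0 sg -1 PLACE [[0.39, 0.33, 1.88, -0.29, 0.54, -0.99]]
   phi -135.0 [[-1.32, 0.55, 1.27, 0.98, 1.92, -0.48]]
```

```bash
sed -i 's/a1,d1,L,A,B,C,D=P/a1,d1,L,A,B,C,D,E,G=P/; s/f.apply(\[A,0,B\])/f.apply([A,E,B])/; s/T5.apply(\[C,0,D\])/T5.apply([C,G,D])/; s/a,300,c,250\]/a,300,c,250,20,0]/' kin.py
cat > try.py <<'E'
from kin import *
r=learn(); print(r.x.round(1),abs(r.fun).max()); P=r.x; np.save("P.npy",P)
rng=np.random.default_rng(0)
def tool(back,jaw):
    z=-np.array(back);y=np.array(jaw);return R.from_matrix(np.c_[np.cross(y,z),y,z])
cy=.035; up=np.array([0,0,1.])
ex=np.array([np.cos(cy),np.sin(cy),0])
def sols(pos,T,n=10):
    best=[]
    for _ in range(n):
        q,e=ik(P,pos,T,rng.uniform(LO,HI))
        if e<1e-3 and not any(np.abs(q-b).max()<.05 for b in best): best.append(q)
    return [b.round(2).tolist() for b in best]
if __name__=="__main__":
  for a in np.radians([45,55,65]):
    bp=-ex*np.cos(a)+up*np.sin(a)
    for sg in(1,-1):
        print("a",np.degrees(a).round(),"sg",sg,"PLACE",sols(np.array([482,244,45])-10*bp,tool(bp,sg*np.cross(up,-ex))))
        for phi in np.radians([-180,-135,-90,-45,0,45,90,135]):
            h=np.array([np.cos(phi),np.sin(phi),0]); b=np.cos(a)*up+np.sin(a)*h
            S=sols(np.array([443.5,-346.5,40])-10*b,tool(b,sg*np.cross(h,up)),7)
            if S: print("   phi",np.degrees(phi).round(),S)
E
python3 try.py
```

```text
[  0.  206.6 352.9 106.5 496.2   0.  280.3  36.9  -0. ] 1.0800249583553523e-12
a 45.0 sg 1 PLACE [[0.59, -0.05, 2.1, -0.81, 0.53, 2.72]]
   phi -135.0 [[-1.07, 0.46, 1.52, 0.75, 1.47, 2.66]]
   phi -90.0 [[-0.93, 0.76, 1.07, 0.47, 1.95, 2.24]]
   phi -45.0 [[-0.74, 0.92, 0.82, 0.04, 2.19, 1.62]]
   phi 0.0 [[-0.55, 0.83, 0.96, -0.42, 2.02, 0.97]]
   phi 45.0 [[-0.41, 0.56, 1.37, -0.72, 1.56, 0.51]]
   phi 90.0 [[-0.42, 0.21, 1.83, -0.91, 0.96, 0.08]]
   phi 135.0 [[-0.7, -0.04, 2.11, -0.2, 0.3, -1.31]]
a 45.0 sg -1 PLACE [[0.59, -0.05, 2.1, -0.81, 0.53, -0.42]]
   phi -180.0 [[-1.03, 0.11, 1.95, 0.93, 0.86, -0.01]]
   phi -135.0 [[-1.07, 0.46, 1.52, 0.75, 1.47, -0.48]]
   phi -90.0 [[-0.93, 0.76, 1.07, 0.47, 1.95, -0.9]]
   phi -45.0 [[-0.74, 0.92, 0.82, 0.04, 2.19, -1.52]]
   phi 0.0 [[-0.55, 0.83, 0.96, -0.42, 2.02, -2.17]]
   phi 45.0 [[-0.41, 0.56, 1.37, -0.72, 1.56, -2.63]]
   phi 135.0 [[-0.7, -0.04, 2.11, -0.2, 0.3, 1.83]]
a 55.0 sg 1 PLACE [[0.54, -0.03, 2.01, -0.46, 0.67, 2.37]]
   phi -180.0 [[-1.09, 0.15, 2.0, 1.21, 0.89, 2.85]]
   phi -135.0 [[-1.12, 0.54, 1.49, 0.89, 1.5
[... 768 characters left out ...]
]
   phi -90.0 [[-0.98, 0.99, 0.88, 0.68, 2.21, 2.3]]
   phi -45.0 [[-0.75, 1.21, 0.51, 0.06, 2.56, 1.64]]
   phi 0.0 [[-0.51, 1.08, 0.72, -0.64, 2.31, 0.87]]
   phi 45.0 [[-0.33, 0.74, 1.28, -0.97, 1.75, 0.61]]
   phi 135.0 [[-0.69, 0.04, 2.25, 3.47, 0.29, 1.3]]
a 65.0 sg -1 PLACE [[0.49, 0.02, 1.9, -0.25, 0.84, -0.98]]
   phi -180.0 [[-1.14, 0.23, 2.03, 1.46, 0.98, -0.55]]
   phi -135.0 [[-1.15, 0.63, 1.46, 1.01, 1.65, -0.62]]
   phi -90.0 [[-0.98, 0.99, 0.88, 0.68, 2.21, -0.84]]
   phi -45.0 [[-0.75, 1.21, 0.51, 0.06, 2.56, -1.5]]
   phi 0.0 [[-0.51, 1.08, 0.72, -0.64, 2.31, -2.27]]
   phi 45.0 [[-0.33, 0.74, 1.28, -0.97, 1.75, -2.54]]
   phi 135.0 [[-0.69, 0.04, 2.25, 3.47, 0.29, -1.84]]
```

The kinematic fit is now exact. The plan for the bottle is to pick it with the tool leaning 55° from vertical towards the robot's right-rear (azimuth -135°), then place it leaning 35° towards -x. Both are smooth in joint space.

```bash
cat > bot.py <<'E'
from try_ import *
def pose6(pos,Rt):
    s=manip.sense(); p0=s["tool_pos"]; R0=R.from_rotvec(s["orientation"])
    d=R0.inv().apply(pos-p0)/1000; r=(R0.inv()*Rt).as_rotvec()
    q,e=ik(P,pos,Rt,s["joint_positions"])
    print([round(float(v),4) for v in [*d,*r]],"rows>=%.1f"%max(np.linalg.norm(d)/.0625,np.degrees(np.linalg.norm(r))/10.7),"q",q.round(2),round(e,4))
a=np.radians(55); phi=np.radians(-135); h=np.array([np.cos(phi),np.sin(phi),0])
b1=np.cos(a)*up+np.sin(a)*h; T1=tool(b1,-np.cross(h,up))
b2=-ex*np.cos(a)+up*np.sin(a); T2=tool(b2,-np.cross(up,-ex))
E
cp try.py try_.py
python3 - <<'E'
from bot import *
plan()
s=snap("top"); o=ortho(s,400,490,-395,-305,64,6).astype(float)
# bottle shoulder ring: try Hough
g=cv2.GaussianBlur(o.mean(2).astype(np.uint8),(0,0),3)
c=cv2.HoughCircles(g,cv2.HOUGH_GRADIENT,1.5,60,param1=60,param2=15,minRadius=95,maxRadius=110)
if c is not None:
    for u,v,r in c[0][:3]: print("bottle",490-v/6,-305-u/6,r/6)
Pt=np.array([443.5,-346.5,37])
for dz,back in((80,100),(0,100),(0,-14)): pose6(Pt+back*b1+[0,0,dz],T1)
E
```

```text
[  0.  206.6 352.9 106.5 496.2   0.  280.3  36.9  -0. ] 1.0800249583553523e-12
t 22.52 q [-0.83 -0.16  1.68  0.56  1.64  0.76] p [ 432.2 -195.8  236.1] x-yaw -0.069 z [ 0.372  0.383 -0.845] F [-0.3 -0.4  0.2] w 34.0
[-0.053, 0.2114, -0.0452, 0.1456, 0.3794, -0.7648] rows>=4.6 q [-1.26  0.41  1.35  0.86  1.83 -0.43] 0.0
[-0.0832, 0.2416, 0.0224, 0.1456, 0.3794, -0.7648] rows>=4.6 q [-1.26  0.51  1.39  0.83  1.74 -0.54] 0.0
[-0.0511, 0.2115, 0.1276, 0.1456, 0.3794, -0.7648] rows>=4.6 q [-1.11  0.54  1.5   0.89  1.55 -0.56] 0.0
```

drive_tool:
  commands:
    - [-0.02,0.06,-0.04,0.04,0.1,-0.2]
    - [-0.04,0.12,-0.045,0.08,0.2,-0.4]
    - [-0.05,0.18,-0.045,0.12,0.3,-0.6]
    - [-0.053,0.2114,-0.045,0.1456,0.3794,-0.765]
    - [-0.053,0.2114,-0.045,0.1456,0.3794,-0.765]
    - [-0.053,0.2114,-0.045,0.1456,0.3794,-0.765]
    - [-0.083,0.2416,0.0224,0.1456,0.3794,-0.765]
    - [-0.083,0.2416,0.0224,0.1456,0.3794,-0.765]
    - [-0.083,0.2416,0.0224,0.1456,0.3794,-0.765]
    - [-0.083,0.2416,0.0224,0.1456,0.3794,-0.765]
  fingers: 0.75

```text
t: 23.82
tool_pos: [385.3, -405.5, 96.1]
orientation: [-2.322, -0.961, -1.21]
force: [0.2, -0.4, 0.9]
width: 64.4
```

```bash
python3 - <<'E'
from bot import *
plan()
s=snap("side"); t=snap("top")
u,v=pix(s,(420,-370,60)); A=cv2.resize(s["frame"][int(v)-55:int(v)+55,int(u)-65:int(u)+65],(400,340),interpolation=2)
u,v=pix(t,(435,-350,60)); B=cv2.resize(t["frame"][int(v)-45:int(v)+45,int(u)-53:int(u)+53],(400,340),interpolation=2)
cv2.imwrite("pics/b1.png",np.hstack([A,B])[:,:,::-1])
Pt=np.array([443.5,-346.5,37])
for dz,back in((0,60),(0,-14)): pose6(Pt+back*b1+[0,0,dz],T1)
E
```

```text
[ -0.  206.6 352.9 106.5 496.2  -0.  280.3  36.9   0. ] 3.069544618483633e-12
t 23.82 q [-1.26  0.51  1.39  0.83  1.74 -0.54] p [ 385.3 -405.5   96.1] x-yaw 0.787 z [ 0.581  0.577 -0.574] F [ 0.2 -0.4  0.9] w 64.4
[-0.0005, -0.0006, 0.0417, 0.003, 0.0004, 0.0008] rows>=0.7 q [-1.21  0.51  1.43  0.85  1.67 -0.55] 0.0
[-0.0004, -0.0009, 0.1157, 0.003, 0.0004, 0.0008] rows>=1.9 q [-1.11  0.54  1.5   0.89  1.55 -0.56] 0.0
```

View pics/b1.png

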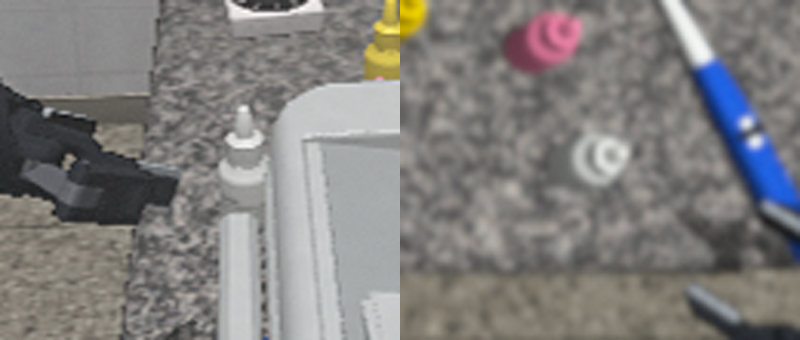

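```bash
python3 - <<'E'
from bot import *
t=snap("top"); u0,v0=pix(t,(435,-350,60)); u0=int(u0)-53; v0=int(v0)-45
f=lambda u,v,z: world(t,u0+(u-400)/3.774,v0+v/3.774,z).round(1)
print("tips",f(693,290,100),f(765,205,100),"shoulder",f(597,160,64),"nozzle",f(606,157,80),"tip",f(612,153,95))
# centroid of white ring
F=t["frame"][v0:v0+90,u0:u0+106].astype(float); m=(F.min(2)>165); m[:, :40]=0; m[:25]=0;m[60:]=0; m[:,68:]=0
yy,xx=np.nonzero(m); print(len(xx),xx.min(),xx.max(),yy.min(),yy.max())
for z,(u,v) in ((64,(xx.min(),yy.mean())),(64,(xx.mean(),yy.max())),): print(world(t,u0+u,v0+v,z).round(1))
E
```

```text
[ -0.  206.6 352.9 106.5 496.2  -0.  280.3  36.9   0. ] 2.1316282072803006e-13
tips [ 355.4 -388.4  100. ] [ 408.5 -438.9  100. ] shoulder [ 441.9 -346.8   64. ] nozzle [ 442.3 -346.8   80. ] tip [ 443.3 -345.1   95. ]
118 46 60 35 47
[ 445.3 -331.4   64. ]
[ 430.3 -348.2   64. ]
```

The top crop puts the bottle at ~(442.5,-346.5), and the fingertip midpoint agrees with the TCP. Advance and grip.

drive_tool:
  commands:
    - [0,-0.001,0.04,0.002,0,0]
    - [0,-0.001,0.07,0.002,0,0]
    - [0,-0.001,0.1,0.002,0,0]
    - [0,-0.001,0.115,0.002,0,0]
    - [0,-0.001,0.115,0.002,0,0]
    - [0,-0.001,0.115,0.002,0,0]
    - [0,-0.001,0.115,0.002,0,0]

```text
t: 24.85
tool_pos: [450.5, -338.5, 28.4]
orientation: [-2.32, -0.959, -1.209]
force: [-0.5, 0.9, 0.1]
width: 64.1
```

drive_tool:
  commands:
    - [0,0,0,0,0,0]
    - [0,0,0,0,0,0]
    - [0,0,0,0,0,0]
    - [0,0,0,0,0,0]
    - [0,0,0,0,0,0]
  fingers: 0

```text
t: 25.48
tool_pos: [450.8, -337.8, 28.1]
orientation: [-2.319, -0.959, -1.208]
force: [-2.9, -1.6, 3.5]
width: 32.3
```

```bash
python3 - <<'E'
from bot import *
plan()
p=manip.sense()["tool_pos"]; z=R.from_rotvec(manip.sense()["orientation"]).as_matrix()[:,2]
print("axis hits tool line at z", p+z*((np.array([442.5,-346.5])-p[:2])@z[:2]/(z[:2]@z[:2])))
pose6(p+[0,0,120],T1)
E
```

```text
[ -0.  206.6 352.9 106.5 496.2  -0.  280.3  36.9   0. ] 2.1316282072803006e-13
t 25.48 q [-1.11  0.54  1.5   0.89  1.55 -0.56] p [ 450.8 -337.8   28.1] x-yaw 0.783 z [ 0.58   0.58  -0.572] F [-2.9 -1.6  3.5] w 32.3
axis hits tool line at z [ 442.29765517 -346.29781922   36.46138617]
[0.0984, -0.0002, -0.0687, -0.0003, -0.0014, -0.0015] rows>=1.9 q [-1.11  0.36  1.47  0.9   1.68 -0.4 ] 0.0
```

drive_tool:
  commands:
    - [0.02,0,-0.014,0,0,0]
    - [0.05,0,-0.035,0,0,0]
    - [0.0984,0,-0.0687,0,0,0]
    - [0.14,0,-0.098,0,0,0]
    - [0.14,0,-0.098,0,0,0]
    - [0.14,0,-0.098,0,0,0]

```text
t: 26.22
tool_pos: [450.6, -337.4, 197.2]
orientation: [-2.318, -0.957, -1.206]
force: [-1.0, 0.2, -1.0]
width: 32.4
```

```bash
cat >> bot.py <<'E'
pg=np.array([450.8,-337.8,28.1]); Tg=R.from_rotvec([-2.319,-.959,-1.208])
m_t=Tg.inv().apply(np.array([442.3,-346.3,32])-pg)
z=Tg.as_matrix()[:,2]; hh=-z*[1,1,0]; hh/=np.linalg.norm(hh)
A=np.c_[hh,np.cross(up,hh),up]; Bm=np.c_[up,np.cross(-ex,up),-ex]
Tp=R.from_matrix(Bm@A.T)*Tg          # tool orientation for placing
def place(mid): return np.array(mid)-Tp.apply(m_t)
E
python3 - <<'E'
from bot import *
from scipy.spatial.transform import Slerp
plan()
s=manip.sense(); p0=s["tool_pos"];R0=R.from_rotvec(s["orientation"]); q=s["joint_positions"]
tgt=place([482.1,244.1,160]); print("tgt",tgt,(place([482.1,244.1,45])))
sl=Slerp([0,1],R.concatenate([R0,Tp]))
for f in np.linspace(0,1,9):
    q,e=ik(P,p0+(tgt-p0)*f,sl(f),q); print(f,q.round(2),round(e,4),"nozzle",(p0+(tgt-p0)*f+sl(f).apply(m_t+Tg.inv().apply([0,0,63]))).round())
pose6(tgt,Tp)
E
```

```text
[ -0.  206.6 352.9 106.5 496.2  -0.  280.3  36.9   0. ] 2.2737367544323206e-13
t 26.23 q [-1.11  0.3   1.43  0.91  1.74 -0.32] p [ 450.6 -337.4  197.2] x-yaw 0.779 z [ 0.578  0.581 -0.573] F [-1.   0.2 -1. ] w 32.4
tgt [485.99743549 244.24149889 147.97918577] [485.99743549 244.24149889  32.97918577]
0.0 [-1.11  0.3   1.43  0.91  1.74 -0.32] 0.0 nozzle [ 442. -346.  264.]
0.125 [-1.01  0.15  1.58  0.83  1.67 -0.57] 0.0 nozzle [ 441. -261.  257.]
0.25 [-0.87 -0.01  1.72  0.75  1.58 -0.78] 0.0 nozzle [ 437. -178.  248.]
0.375 [-0.7  -0.17  1.84  0.67  1.47 -0.94] 0.0 nozzle [432. -98. 235.]
0.5 [-0.49 -0.3   1.93  0.55  1.34 -1.03] 0.0 nozzle [426. -23. 220.]
0.625 [-0.24 -0.39  1.99  0.39  1.2  -1.07] 0.0 nozzle [421.  49. 204.]
0.75 [ 0.04 -0.4   2.01  0.18  1.06 -1.04] 0.0 nozzle [418. 117. 188.]
0.875 [ 0.31 -0.34  1.99 -0.09  0.97 -0.97] 0.0 nozzle [417. 181. 173.]
1.0 [ 0.54 -0.21  1.92 -0.36  0.92 -0.92] 0.0 nozzle [419. 242. 160.]
[0.2081, -0.386, 0.3868, 0.4382, -0.7065, -2.4833] rows>=14.0 q [ 0.54 -0.21  1.92 -0.36  0.92 -0.92] 0.0
```

drive_tool:
  commands:
    - [0.0139,-0.0257,0.0258,0.0292,-0.0471,-0.1656]
    - [0.0277,-0.0515,0.0516,0.0584,-0.0942,-0.3311]
    - [0.0416,-0.0772,0.0774,0.0876,-0.1413,-0.4967]
    - [0.0555,-0.1029,0.1031,0.1169,-0.1884,-0.6622]
    - [0.0694,-0.1287,0.1289,0.1461,-0.2355,-0.8278]
    - [0.0832,-0.1544,0.1547,0.1753,-0.2826,-0.9933]
    - [0.0971,-0.1801,0.1805,0.2045,-0.3297,-1.1589]
    - [0.111,-0.2059,0.2063,0.2337,-0.3768,-1.3244]
    - [0.1249,-0.2316,0.2321,0.2629,-0.4239,-1.49]
    - [0.1387,-0.2573,0.2579,0.2921,-0.471,-1.6555]
    - [0.1526,-0.2831,0.2837,0.3213,-0.5181,-1.8211]
    - [0.1665,-0.3088,0.3094,0.3506,-0.5652,-1.9866]
    - [0.1804,-0.3345,0.3352,0.3798,-0.6123,-2.1522]
    - [0.1942,-0.3603,0.361,0.409,-0.6594,-2.3177]
    - [0.2081,-0.386,0.3868,0.4382,-0.7065,-2.4833]
    - [0.2081,-0.386,0.3868,0.4382,-0.7065,-2.4833]
    - [0.2081,-0.386,0.3868,0.4382,-0.7065,-2.4833]
    - [0.2081,-0.386,0.3868,0.4382,-0.7065,-2.4833]

```text
t: 28.48
tool_pos: [486.6, 242.4, 148.0]
orientation: [-0.04, 2.531, 0.012]
force: [1.0, -0.1, -1.4]
width: 32.2
```

```bash
python3 - <<'E'
from bot import *
plan()
s=snap("side","c1"); u,v=pix(s,(470,244,140)); A=s["frame"][int(v)-42:int(v)+55,int(u)-65:int(u)+65]
cv2.imwrite("pics/c1c.png",cv2.resize(A,None,fx=5,fy=5,interpolation=2)[:,:,::-1])
for z in(70,50): pose6(place([482.1,244.1,z]),Tp)
E
```

```text
[  0.  206.6 352.9 106.5 496.2   0.  280.3  36.9   0. ] 2.5579538487363607e-13
t 28.48 q [ 0.54 -0.21  1.92 -0.36  0.92 -0.92] p [486.6 242.4 148. ] x-yaw -3.11 z [ 0.573  0.017 -0.82 ] F [ 1.  -0.1 -1.4] w 32.2
[0.0524, 0.0018, 0.0737, -0.0024, 0.0011, -0.0014] rows>=1.4 q [ 0.54 -0.08  2.   -0.43  0.72 -0.81] 0.0
[0.0639, 0.0018, 0.0901, -0.0024, 0.0011, -0.0014] rows>=1.8 q [ 0.54 -0.04  2.01 -0.46  0.67 -0.77] 0.0
```

View pics/c1c.png

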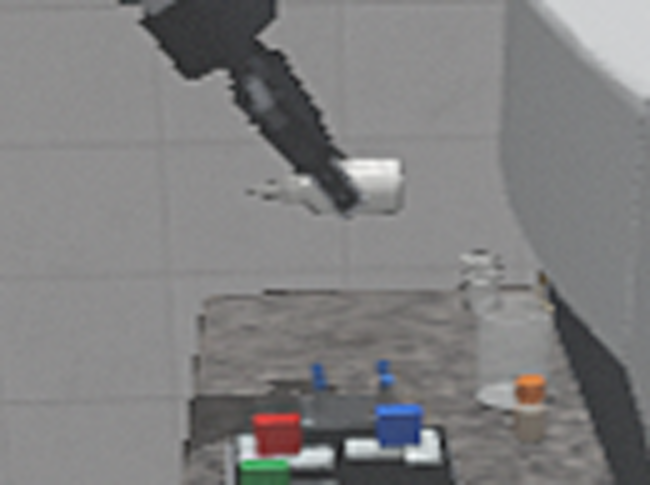

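The bottle is held level with the nozzle towards the robot. Lower it into the saddles.

drive_tool:
  commands:
    - [0.02,0.0018,0.03,-0.002,0.001,0]
    - [0.04,0.0018,0.055,-0.002,0.001,0]
    - [0.0524,0.0018,0.0737,-0.002,0.001,0]
    - [0.06,0.0018,0.084,-0.002,0.001,0]
    - [0.0639,0.0018,0.09,-0.002,0.001,0]
    - [0.0639,0.0018,0.09,-0.002,0.001,0]
    - [0.0639,0.0018,0.09,-0.002,0.001,0]

```text
t: 29.4
tool_pos: [486.3, 245.7, 39.3]
orientation: [-0.043, 2.529, 0.016]
force: [-0.1, 0.5, -0.9]
width: 32.3
```

```bash
python3 - <<'E'
from bot import *
plan()
for z in(48,46,45,43): pose6(place([482.1,244.1,z]),Tp)
E
```

```text
[  0.  206.6 352.9 106.5 496.2   0.  280.3  36.9  -0. ] 2.2737367544323206e-13
t 29.4 q [ 0.54 -0.04  2.01 -0.46  0.68 -0.77] p [486.3 245.7  39.3] x-yaw -3.108 z [ 0.574  0.021 -0.819] F [-0.1  0.5 -0.9] w 32.3
[0.0022, -0.0014, 0.0025, 0.0014, 0.002, 0.0001] rows>=0.1 q [ 0.54 -0.03  2.01 -0.46  0.67 -0.77] 0.0
[0.0034, -0.0014, 0.0041, 0.0014, 0.002, 0.0001] rows>=0.1 q [ 0.54 -0.03  2.01 -0.47  0.67 -0.77] 0.0
[0.0039, -0.0014, 0.0049, 0.0014, 0.002, 0.0001] rows>=0.1 q [ 0.54 -0.03  2.01 -0.47  0.66 -0.76] 0.0
[0.0051, -0.0014, 0.0066, 0.0014, 0.002, 0.0001] rows>=0.1 q [ 0.54 -0.02  2.01 -0.47  0.66 -0.76] 0.0
```

drive_tool:
  commands:
    - [0.0015,-0.001,0.002,0,0,0]
    - [0.0028,-0.001,0.0033,0,0,0]
    - [0.0028,-0.001,0.0033,0,0,0]
    - [0.0028,-0.001,0.0033,0,0,0]

```text
t: 29.9
tool_pos: [485.5, 244.5, 34.0]
orientation: [-0.043, 2.531, 0.016]
force: [-0.7, 1.2, 0.1]
width: 32.1
```

drive_tool:
  commands:
    - [0.0006,0,0.0008,0,0,0]
    - [0.0011,0,0.0016,0,0,0]
    - [0.0011,0,0.0016,0,0,0]

```text
t: 30.28
tool_pos: [486.0, 245.0, 33.1]
orientation: [-0.044, 2.529, 0.017]
force: [-3.7, 1.7, 6.8]
width: 32.1
```

Contact came at 33.1 against a predicted 33.0. Release and back off along the tool axis.

drive_tool:
  commands:
    - [0,0,0,0,0,0]
    - [0,0,0,0,0,0]
    - [0,0,0,0,0,0]
    - [0,0,0,0,0,0]
  fingers: 0.58

```text
t: 30.78
tool_pos: [485.3, 244.2, 31.7]
orientation: [-0.043, 2.531, 0.015]
force: [-0.5, -0.5, 0.0]
width: 49.8
```

drive_tool:
  commands:
    - [0,0,-0.02,0,0,0]
    - [0,0,-0.05,0,0,0]
    - [0,0,-0.1,0,0,0]
    - [0,0,-0.15,0,0,0]
    - [0,0,-0.15,0,0,0]

```text
t: 31.4
tool_pos: [399.8, 242.5, 159.4]
orientation: [-0.043, 2.524, 0.022]
force: [0.4, 0.5, -0.6]
width: 49.5
```

```bash
python3 - <<'E'
from bot import *
plan()
pose6(np.array([468.3,-66.7,150]),Rdown(.125)); pose6(np.array([468.3,-66.7,150]),Rdown(.125+np.pi))
E
```

```text
[  0.  206.6 352.9 106.5 496.2   0.  280.3  36.9   0. ] 2.2737367544323206e-13
t 31.4 q [ 0.67 -0.46  2.09 -0.41  1.03 -0.81] p [399.8 242.5 159.4] x-yaw -3.11 z [ 0.578  0.026 -0.816] F [ 0.4  0.5 -0.6] w 49.5
[-0.0424, -0.3116, 0.0393, 0.928, 0.0324, 2.9106] rows>=16.4 q [-0.22 -0.05  1.67  0.    1.53  1.23] 0.0
[-0.0424, -0.3116, 0.0393, -0.0216, 0.6169, -0.0878] rows>=5.1 q [-0.22 -0.05  1.67  0.    1.53 -1.92] 0.0
```

drive_tool:
  commands:
    - [-0.008,-0.06,0.008,0,0.12,-0.02]
    - [-0.017,-0.12,0.016,0,0.25,-0.035]
    - [-0.025,-0.18,0.024,-0.01,0.37,-0.05]
    - [-0.033,-0.24,0.032,-0.02,0.5,-0.07]
    - [-0.0424,-0.3116,0.039,-0.0216,0.617,-0.088]
    - [-0.0424,-0.3116,0.039,-0.0216,0.617,-0.088]
    - [-0.0424,-0.3116,0.039,-0.0216,0.617,-0.088]
    - [-0.0424,-0.3116,0.039,-0.0216,0.617,-0.088]

```text
t: 32.4
tool_pos: [467.0, -67.0, 146.8]
orientation: [0.196, -3.129, 0.007]
force: [0.2, 0.0, 0.1]
width: 49.5
```

```bash
python3 - <<'E'
from bot import *
plan()
s=snap("top"); o=ortho(s,380,620,20,340,24,2.4); cv2.imwrite("pics/c2.png",o[:,:,::-1])
pose6(np.array([468.3,-66.7,33.5]),Rdown(.125+np.pi))
E
```

```text
[  0.  206.6 352.9 106.5 496.2   0.  280.3  36.9   0. ] 2.2737367544323206e-13
t 32.4 q [-0.22 -0.05  1.67 -0.01  1.52 -1.91] p [467.  -67.  146.8] x-yaw -3.017 z [-0.006 -0.005 -1.   ] F [0.2 0.  0.1] w 49.5
[-0.002, 0.0005, 0.1136, -0.0043, -0.0063, 0.0003] rows>=1.8 q [-0.22  0.08  1.79 -0.    1.28 -1.92] 0.0
```

View pics/c2.png

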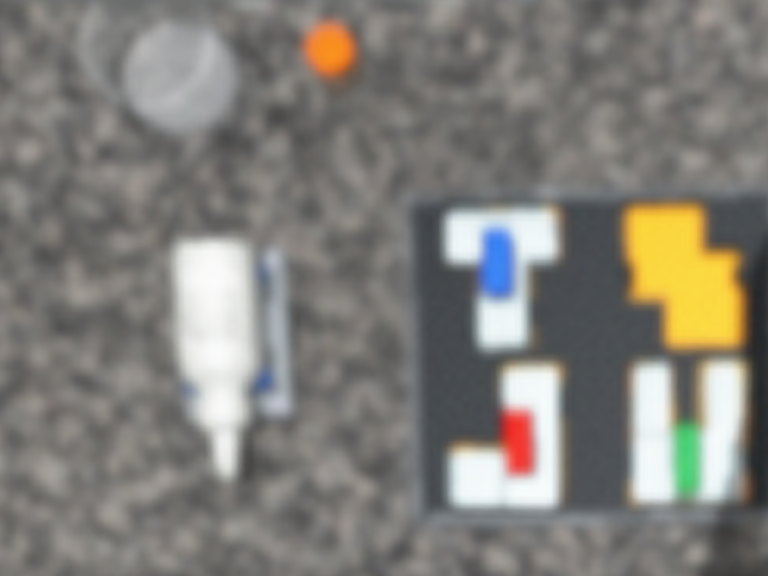

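The picture shows all three gauges seated in their own cutouts, the bottle lying along the cradle with its nozzle towards the robot, and the beaker and vial undisturbed. I'll check the bottle numerically and from the side.

```bash
python3 - <<'E'
from bot import *
from fit import *
s=snap("top")
def rb(q,c,n):
    m=np.zeros((n*SS,n*SS),np.float32)
    for x0,x1,r in((-32,32,17),(-44,-32,9),(-63,-44,4.5)):
        pts=np.vstack([proj(s,[(x0,r*np.cos(t)),(x1,r*np.cos(t))],45+r*np.sin(t),q,c) for t in np.linspace(0,6.28,24)])
        draw(m,pts)
    return down(m,n)
mk=lambda f:np.clip((f.min(2)-175)/40,0,1)
print("bottle",*fit(s,mk,rb,np.array([482,245,.04]),44))
t=snap("side","c3"); u,v=pix(t,(480,244,50)); A=t["frame"][int(v)-30:int(v)+30,int(u)-40:int(u)+40]
cv2.imwrite("pics/c3c.png",cv2.resize(A,None,fx=8,fy=8,interpolation=2)[:,:,::-1])
E
```

```text
[  0.  206.6 352.9 106.5 496.2  -0.  280.3  36.9   0. ] 2.8421709430404007e-13
bottle [4.82549873e+02 2.45954435e+02 5.23897378e-02] 0.2249025703538771
```

View pics/c3c.png

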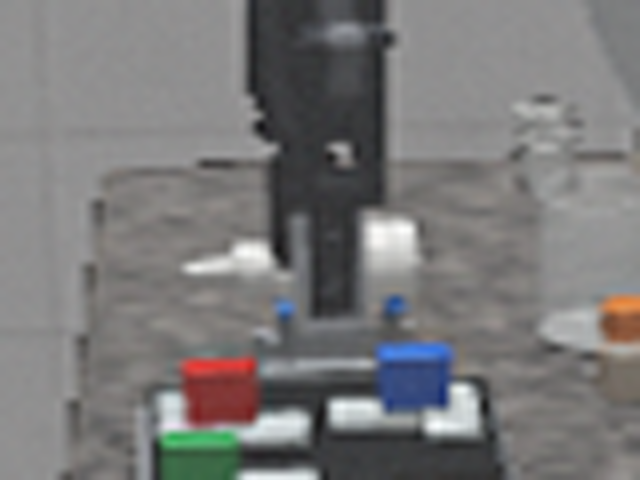

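The fit gives the bottle centre at (482.5, 246, yaw 0.05), against the cradle at (482.1, 244–245.4, 0.04). It lies level in the saddles, so on to the dial.

drive_tool:
  commands:
    - [-0.002,0,0.05,-0.004,-0.006,0]
    - [-0.002,0,0.09,-0.004,-0.006,0]
    - [-0.002,0,0.112,-0.004,-0.006,0]
    - [-0.002,0,0.112,-0.004,-0.006,0]
    - [-0.002,0,0.112,-0.004,-0.006,0]
    - [-0.002,0,0.112,-0.004,-0.006,0]

```text
t: 33.3
tool_pos: [469.5, -68.5, 36.4]
orientation: [-0.194, 3.134, -0.002]
force: [-0.8, 0.7, -0.4]
width: 49.6
```

drive_tool:
  commands:
    - [0,0,0,0,0,0]
    - [0,0,0,0,0,0]
    - [0,0,0,0,0,0]
    - [0,0,0,0,0,0]
    - [0,0,0,0,0,0]
  fingers: 0

```text
t: 33.92
tool_pos: [468.7, -66.8, 35.6]
orientation: [0.195, -3.134, -0.005]
force: [-3.2, 9.7, 7.6]
width: 12.8
```

```bash
python3 -c "
from plan import *
plan()"
```

```text
t 33.92 q [-0.22  0.08  1.78  0.    1.29 -1.92] p [468.7 -66.8  35.6] x-yaw -3.017 z [-0.001  0.003 -1.   ] F [-3.2  9.7  7.6] w 12.8
```

drive_tool:
  commands:
    - [0,0.0008,0,0,0,0.12]
    - [0,0.0008,0,0,0,0.27]
    - [0,0.0008,0,0,0,0.42]
    - [0,0.0008,0,0,0,0.57]
    - [0,0.0008,0,0,0,0.72]
    - [0,0.0008,0,0,0,0.87]
    - [0,0.0008,0,0,0,1.02]
    - [0,0.0008,0,0,0,1.17]
    - [0,0.0008,0,0,0,1.32]
    - [0,0.0008,0,0,0,1.45]
    - [0,0.0008,0,0,0,1.571]
    - [0,0.0008,0,0,0,1.571]
    - [0,0.0008,0,0,0,1.571]
    - [0,0.0008,0,0,0,1.571]

```text
t: 35.67
tool_pos: [468.2, -67.1, 35.6]
orientation: [-2.079, -2.353, 0.001]
force: [-4.6, 4.0, 8.4]
width: 12.5
```

```bash
python3 -c "
from plan import *
plan()"
```

```text
t 35.67 q [-0.22  0.07  1.78  0.    1.29 -0.34] p [468.2 -67.1  35.6] x-yaw 1.694 z [-0.002  0.001 -1.   ] F [-4.6  4.   8.4] w 12.5
```

drive_tool:
  commands:
    - [0,0,0,0,0,0]
    - [0,0,0,0,0,0]
    - [0,0,0,0,0,0]
    - [0,0,0,0,0,0]
  fingers: 0.5

```text
t: 36.17
tool_pos: [468.5, -67.8, 34.8]
orientation: [-2.08, -2.354, 0.002]
force: [0.4, 0.2, -0.5]
width: 42.8
```

drive_tool:
  commands:
    - [0,0,-0.05,0,0,0]
    - [0,0,-0.11,0,0,0]
    - [-0.06,0,-0.16,0,0,0]
    - [-0.12,0,-0.18,0,0,0]
    - [-0.18,0,-0.18,0,0,0]
    - [-0.24,0,-0.18,0,0,0]
    - [-0.24,0,-0.18,0,0,0]
    - [-0.24,0,-0.18,0,0,0]

```text
t: 37.17
tool_pos: [498.1, -305.9, 214.4]
orientation: [-2.08, -2.352, 0.001]
force: [-0.4, 0.9, -0.7]
width: 42.8
```

```bash
python3 -c "
from plan import *
plan()
s=snap('top'); o=ortho(s,390,620,-120,290,24,1.9); cv2.imwrite('pics/end.png',o[:,:,::-1])"
```

```text
t 37.17 q [-0.61  0.23  1.24 -0.    1.67 -0.74] p [ 498.1 -305.9  214.4] x-yaw 1.693 z [-0.002  0.    -1.   ] F [-0.4  0.9 -0.7] w 42.8
```

View pics/end.png

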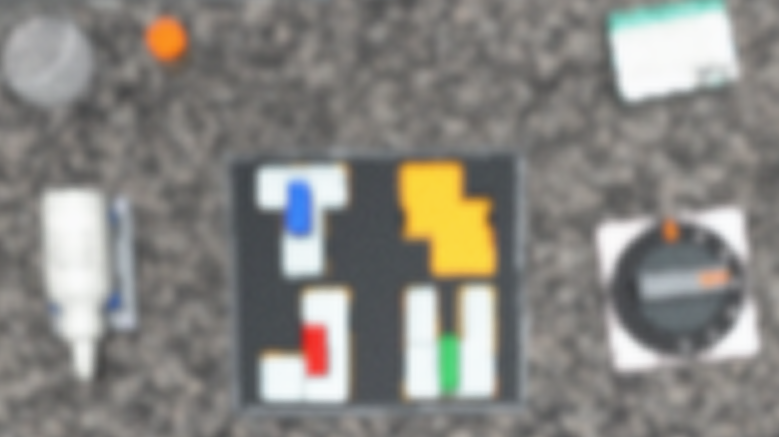

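The dial's orange mark (~715,278) is 90° clockwise of the orange tick (670,230), which is click 3. The gauges and bottle are in place, and the box, vial and beaker haven't moved.

```bash
python3 -c "
from station import manip
print(manip.hand_in())"
```

```text
the job is handed in; nothing more can be done
None
```

The kit is packed and the job is handed in, at about 37 s of the 210 s on the clock. No verdict came back.

- **Gauges:** L, T and U were on the bench; there was no Z. Each is pressed home in its own cutout. The floor was felt at the expected height each time, and the last top picture shows all three seated.
- **Press force:** the final press on each gauge read about 17–25 N at the wrist as it met the floor. That is above the 5–12 N needed for the tongues but under the limits.
- **Bottle:** it lies in both saddles with the nozzle towards the robot. The fitted centre is (482.5, 246.0), and the two cradle fits put the cradle at (482.1, 244.1) and (483.2, 245.4). They agree to about 2 mm, which is the camera accuracy.
- **Dial:** it was turned last, 90° clockwise for three clicks. The last picture shows the mark a quarter turn from the orange tick.
- **Bystanders:** the beaker, cuvette box and orange vial look untouched in the last picture. The gripper is open and well clear of everything.

No check failed. The whole-body gauge fits were rough because of shading, so I relied on the jaws centring on the handles and on the force readings.

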